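# Load a culture dish into the bench reader and ease its spring cover shut

### The arm

A 6-joint arm with a two-finger parallel gripper is mounted at the origin on a cart in front of the work surface, level with it; the furniture and walls round the work are solid. World frame = base frame: x ahead of the robot, y to its left, z up, the work surface at z = 0. Lengths are in m, angles in rad, forces in N, time in s.
With the tool pointing down it reaches from about 0.325 to 0.775 m from the base axis. Payload 5.5 kg.
Tool frame: the origin (TCP) lies midway between the tips of the shut fingers; the grasp point (between the pads) lies behind it (ctrl.hold_point_z is the z of the grasp point in the tool frame, in m); z points along the fingers, y is the direction in which the jaws open and shut (so a half turn about z gives the same grasp; the last joint's range is limited). The gripper opens to 88 mm and grips with 3 to 60 N. Pads are 20 mm wide; open, the fingers measure 115 mm over their backs; the gripper's body (75 mm by 178 mm) begins 61 mm behind the grasp point.
Start: joints at [-1.242, 0.091, 1.231, -0, 1.82, -0.057], TCP at [0.226, -0.556, 0.223] pointing down, gripper open.
Joint ranges: [-2.87, 2.87], [-0.86, 2.18], [0.17, 2.46], [-1.51, 4.65], [0.06, 2.69], [-2.65, 2.65]. Speed limits (rad/s): [2.57, 2.57, 3.01, 3.14, 3.14, 3.14].

### API

Orientations are given as a unit quaternion [w, x, y, z].
In Python, from workcell import ctrl gives the robot as it stands.
- The arm moves only by the tool arm_command, never from a script. Its argument "motion" is a list that holds one entry, the list of rows, each a list of 4 numbers: the shift along the tool's x, y, z in m, then the turn about the tool's z in rad. A call has 1 to 5 rows; each row is the pose to reach, as a shift and turn from the pose commanded when the call began, along the tool's axes at that moment; what a row does not reach only later rows make up. A row lasts 1/10 s, in which the tool goes at most 50 mm and 8.59 degrees, less where a joint would pass 70% of its speed; a pose out of reach is approached as far as the arm can. A call with a gripper value outside its range is refused whole. "jaw" is the finger opening in m, from 0 to 0.0878, set as the call begins (left out, the last holds). The fingers move at their own pace and stop on an object; "squeeze" is the grip in N (left out, the last holds). Time passes only in rows, so rows that repeat a pose let the fingers close. It gives the time, the measured TCP pose, the force and the opening at its end, in the units of the state.
- ctrl.get_state(): the state, without advancing time (a new reading comes with each control period).
- ctrl.get_image(name): name is "side" or "top"; returns a dict with "frame" (400x640x3 uint8, red, green, blue), "depth" (400x640 float32, m along the optical axis (not along the pixel's ray), 0 where there is no reading), "fx", "fy", "cx", "cy" (pixels), "R" (3x3) and "t" (3): a world point X has camera coordinates R X + t. Camera axes: x right, y down, z forward; pixel columns grow to the right and rows downward; lengths in m; the calibration is good to about 2 mm. A picture is of the moment at which its call begins.
- ctrl.job_done(): hands the job in, once; it reports no verdict.
The state is a dict: "clock": time; "qpos": joint angles; "qd": joint speeds; "joint_efforts": joint torques, N m; "ee_pos": TCP position; "orientation": TCP orientation; "wrist_force": force on the tool from outside, world axes, zero at the start; "moment": the same for the moment, N m; "grip_width": opening from 0.0 (shut) to 1.0 (fully open).
Only numpy, scipy, OpenCV 4.12 (cv2) and the standard library are available. Lean on these libraries where they do the work, as an engineer would, in place of code of your own. Each camera call takes 0.05 s, during which the arm holds its last target.

### The job

Set the pink culture dish flat into the ring of the aluminium carrier where the carrier lies, then carry the two together by the orange fin and lay the carrier flat in the pocket of the reader's sloping bed. Swing the reader's spring cover over and ease it down by its blue bar all the way until it is fully closed, never letting it slam, then press the green start button. Keep the dish from tipping much beyond the slope of the bed and leave the tan dish and the bottles where they are.

Things in the scene. Friction and masses are not known exactly. Their poses are not given: they have to be found in the camera images.
- petri_1: closed culture dish with pink medium, 61 mm across, 14 mm high (its solid body 56 mm across, 12 mm high); loose; origin at the centre of its underside, z up out of its lid
- petri_0: the same kind of closed dish with tan medium, not wanted; origin at the centre of its underside
- carrier: loose aluminium plate, 104 (x) x 72 (y) x 3 mm, about 70 g, flat on the worktop; origin at the centre of its underside, z up. At x = +17.5 mm a round ring, 63 mm inside, 69 outside, for the dish: 14 mm high towards +x and -x, only 8 mm in the finger gaps (46 mm wide) at +y and -y. At x = -46 mm stands an orange grip fin, 8 mm thick in x, 26 mm wide in y, top 30 mm above the underside, 25 mm clear of the ring
- carrier_seat (a point): centre of the floor of the carrier's ring, 3 mm above the underside: the dish's origin belongs here
- carrier_fin (a point): middle of the top edge of the carrier's orange fin
- bed: grey sloping bed of the reader (fixed to it), tilted 32 degrees, falling towards the robot. Origin at the centre of the pocket floor, x up-slope, y along the hinge, z out of the bed. Pocket 114 (x) x 80 (y) mm inside an 8 mm high rim whose lower side is open in its middle 44 mm. The carrier lies in it lengthwise, either way round; with the fin at the lower end the fingers have most room
- reader: the white fixed bench reader that carries bed, cover and button; origin under its middle on the worktop, x away from the robot. Side walls stand beside the bed, 92 mm apart, up to 37 mm above the pocket floor; the lower end is open; the cover's hinge is at the upper end
- cover (a joint): angle of the reader's cover, rad: 0 closed (parallel to the bed, 40 mm above its floor), 2.1 open (about upright). An over-centre spring holds it at the open stop; pulled below about 1.85 it springs shut, the pull at the bar growing to about 2 N near closed. Grey frame with clear pane, 120 mm from hinge to free edge, a 20 mm apron turned down there
- cover_hinge (a point): point on the hinge line of the cover (middle of its width) at the upper end of the bed; the hinge line is parallel to the bed's y axis. With the cover at angle q the bar lies, in the bed's axes, at hinge + 150 mm x (-cos q, 0, sin q)
- cover_bar (a point): middle of the blue round bar at the free edge of the cover, 10 mm diameter, 80 mm free length parallel to the hinge, 150 mm from the hinge line and 25 mm clear of the apron; it can turn between the fingers. About 65 mm above the worktop when the cover is closed, about 295 mm when open
- start_top (a point): centre of the top of the green round start button, 26 mm diameter, on a 40 mm high pod at the right side of the reader; pressed straight down
- start (a joint): travel of the start button, m: 0 up, 0.006 fully down (about 5 N); springs back
- reagent_1: brown bottle with a black cap, 50 mm across, 98 mm high, bystander; origin at the centre of its underside
- reagent_2: white bottle with a green cap, 42 mm across, 99 mm high, bystander; origin at the centre of its underside

How it is judged:
On the way, in this order (a step that is already met when the one before it is completed fails the run):
1. the pink dish sits in the carrier's ring while the carrier lies on the worktop (distance between petri_1 and carrier_seat below 0.008 m and angle between the z axis of petri_1 and the z axis of carrier, either way round below 0.06 rad and height (world z) of carrier below 0.006 m and angle between carrier's own z axis and vertical below 0.08 rad), for 0.2 s.
2. the carrier, with the dish in it, lies flat in the pocket of the bed (distance between petri_1 and carrier_seat below 0.008 m and angle between the z axis of petri_1 and the z axis of carrier, either way round below 0.06 rad and distance between carrier and bed below 0.012 m and angle between the z axis of carrier and the z axis of bed, either way round below 0.1 rad), for 0.2 s.
3. the cover is fully closed over the loaded carrier (all of step 2 and value of joint cover below 0.04 rad), for 0.2 s.
4. the start button is pressed with the cover closed (value of joint cover below 0.04 rad and value of joint start above 0.004 m), for 0.02 s.
At the end, for the whole second after the job is handed in: The pink dish rests in the carrier's ring (within 8 mm and 0.06 rad), the carrier lies flat in the bed's pocket (within 12 mm of its middle, 0.1 rad), both at rest, the cover is closed (within 0.04 rad) and the start button has been pressed and is up again (all of step 3 and value of joint start below 0.002 m and linear speed of each of carrier, petri_1 below 0.02 m/s); the robot touches nothing.
It fails at once if the cover slams: it falls towards closed faster than 3 rad/s (0.45 m/s at the bar) (velocity of joint cover below -3 rad/s).
It fails at once if the pink dish tips more than 0.9 rad from level (angle between petri_1's own z axis and vertical above 0.9 rad).
It fails at once if the tan dish or a bottle is moved more than 20 mm (distance of any of petri_0, reagent_1, reagent_2 from where it was at the start of the episode above 0.02 m).
It also fails if it takes over 72 s, if anything falls off the work surface, if the arm or the gripper's body presses on something with over 40 N, if the wrist force passes 120 N, or if a joint passes its speed limit or range.

## Working session

There is one attempt and no reset: what is moved stays moved. The work goes in short steps, Python scripts to look and compute and a tool call to move; the robot and the scene stay as the last step left them, time stands still between calls to the robot, and variables do not carry over. Pictures are saved under pics/ and viewed, and the job is handed in when it is done.

Besides the shell and the picture viewer there is one more tool, called after "Emit:" as name(argument=value, ...) on one line, values as JSON. arm_command: Moves the arm, as the interface text tells. Its arguments: {"type":"object","properties":{"motion":{"type":"array","items":{"type":"array","items":{"type":"array","items":{"type":"number"}}}},"jaw":{"type":"number"},"squeeze":{"type":"number"}},"required":["motion"]}

```bash
ls; mkdir -p pics; python3 - <<'E'
from workcell import ctrl
import cv2,numpy as np
print([a for a in dir(ctrl) if a[0]!='_'],ctrl.hold_point_z)
print(ctrl.get_state())
for n in ("top","side"):
    d=ctrl.get_image(n)
    cv2.imwrite(f"pics/{n}0.png",d["frame"][:,:,::-1]); np.savez(f"{n}0.npz",**d)
    print(n,d["fx"],d["fy"],d["cx"],d["cy"],d["R"],d["t"])
E
```

```text
pics
['Unreachable', 'get_image', 'get_state', 'hold_point_z', 'job_done'] -0.0187
{'clock': 0.0, 'qpos': array([-1.24166898e+00,  9.18496088e-02,  1.23189933e+00,  4.76288406e-06,
        1.81980510e+00, -5.67067536e-02]), 'qd': array([-0.00094905,  0.00064097,  0.00087493, -0.00043461, -0.00123878,
       -0.00281325]), 'joint_efforts': array([-1.72593722e-03, -4.46449006e+01, -4.06446540e+01,  6.93858694e-02,
        2.91986897e-02, -1.64506678e-04]), 'ee_pos': array([ 0.22569622, -0.55560235,  0.22150484]), 'orientation': array([-9.71923770e-04,  9.81448563e-01,  1.91723123e-01, -1.30880727e-04]), 'wrist_force': array([0.50384127, 0.30637746, 0.12468999]), 'moment': array([-0.02555469, -0.00338682, -0.05855658]), 'grip_width': 1.0007930767302895}
top 387.1892037301796 387.1892037301796 326.6179994898078 201.9368301123979 [[-0.02750791 -0.99960703  0.00539454]
 [-0.98969114  0.02647546 -0.14074976]
 [ 0.14055163 -0.00921066 -0.99003051]] [0.05445224 0.53395002 1.15944396]
side 362.36900261892714 362.36900261892714 316.14915963169295 203.04108870084988 [[ 0.99924238  0.03865925 -0.00448692]
 [ 0.01376466 -0.45889017 -0.88838637]
 [-0.03640335  0.88765155 -0.45907464]] [-0.56087417  0.10171906  0.99819441]
```

View pics/top0.png

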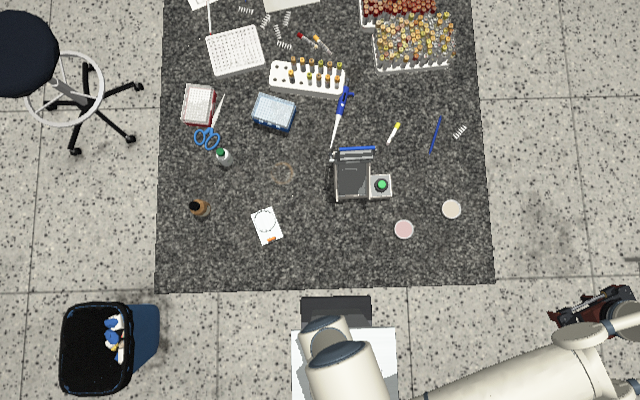

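View pics/side0.png

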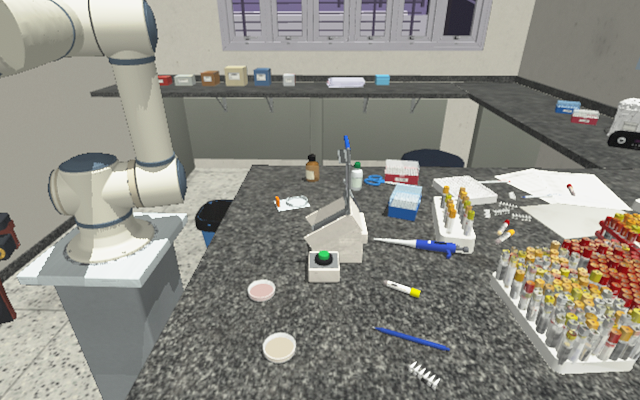

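Top: pink dish ~(404,229), tan ~(451,209), carrier ~(267,226) with the fin at (270,239), reader ~(353,178), button ~(381,185). I'll enlarge these areas and convert them with depth.

```bash
cat > h.py <<'E'
import numpy as np,cv2
def ld(n): return dict(np.load(n))
def cloud(d):
    Z=d["depth"].astype(float);v,u=np.mgrid[:Z.shape[0],:Z.shape[1]]
    C=np.stack([(u-d["cx"])/d["fx"]*Z,(v-d["cy"])/d["fy"]*Z,Z],-1)
    return (C-d["t"])@d["R"]
def ray(d,u,v,z):
    "intersect pixel with plane world z"
    r=d["R"].T@np.array([(u-d["cx"])/d["fx"],(v-d["cy"])/d["fy"],1]);o=-d["R"].T@d["t"]
    return o+r*(z-o[2])/r[2]
def proj(d,X):
    c=d["R"]@np.asarray(X,float)+d["t"];return c[:2]/c[2]*[float(d["fx"]),float(d["fy"])]+[float(d["cx"]),float(d["cy"])]
def crop(d,u0,v0,w,h,s,fn):
    f=d["frame"][v0:v0+h,u0:u0+w,::-1];cv2.imwrite(fn,cv2.resize(f,None,fx=s,fy=s,interpolation=cv2.INTER_CUBIC))
E
python3 - <<'E'
from h import *
t=ld("top0.npz");s=ld("side0.npz")
crop(t,240,140,75,56*2,5,"pics/c_car.png")
crop(t,320,140,150,110,5,"pics/c_rd.png")
crop(s,240,130,150,150,4,"pics/c_side.png")
P=cloud(t);Q=cloud(s)
for u,v in [(404,229),(451,209),(267,222),(270,239),(381,185),(345,180),(345,195),(355,149)]: print((u,v),P[v,u].round(4))
for u,v in [(261,290),(279,348),(324,255),(348,143)]: print((u,v),Q[v,u].round(4))
for d,p,ps,h in ((t,P,(404,229),.014),(t,P,(451,209),.014)):
    # segment by height
    m=(p[:,:,2]>.007)&(p[:,:,2]<.03);v,u=np.nonzero(m);k=np.hypot(u-ps[0],v-ps[1])<14
    print("centroid",ps,u[k].mean(),v[k].mean(),k.sum(),p[v[k],u[k]].mean(0).round(4),ray(d,u[k].mean(),v[k].mean(),h).round(4))
p=Q
for ps in ((261,290),(279,348)):
    m=(p[:,:,2]>.007)&(p[:,:,2]<.03);v,u=np.nonzero(m);k=np.hypot(u-ps[0],v-ps[1])<22
    print("side",ps,u[k].mean(),v[k].mean(),k.sum(),p[v[k],u[k]].mean(0).round(4))
E
```

```text
(404, 229) [ 0.4467 -0.1998  0.0138]
(451, 209) [ 0.5057 -0.3515  0.0137]
(267, 222) [0.4815 0.2299 0.    ]
(270, 239) [0.4262 0.2166 0.0304]
(381, 185) [ 0.5792 -0.1268  0.0633]
(345, 180) [ 0.596  -0.0172  0.0717]
(345, 195) [ 0.5538 -0.017   0.0478]
(355, 149) [ 0.6272 -0.0308  0.3008]
(261, 290) [ 0.4488 -0.207   0.0146]
(279, 348) [ 0.5085 -0.3615  0.0156]
(324, 255) [ 0.5848 -0.1381  0.0616]
(348, 143) [ 0.6342 -0.0541  0.2995]
centroid (404, 229) 403.3387622149837 228.44625407166123 307 [ 0.4484 -0.1975  0.0152] [ 0.4485 -0.1977  0.014 ]
centroid (451, 209) 450.797342192691 208.24584717607974 301 [ 0.5079 -0.3505  0.0153] [ 0.508  -0.3509  0.014 ]
side (261, 290) 261.4381778741866 289.7830802603037 461 [ 0.4493 -0.2046  0.0134]
side (279, 348) 279.0964010282776 346.9884318766067 778 [ 0.508  -0.3571  0.0136]
```

View pics/c_car.png

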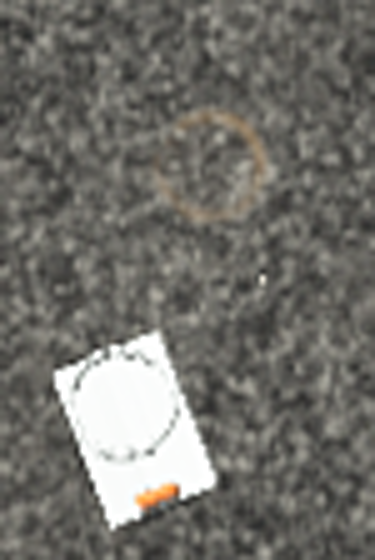

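View pics/c_rd.png

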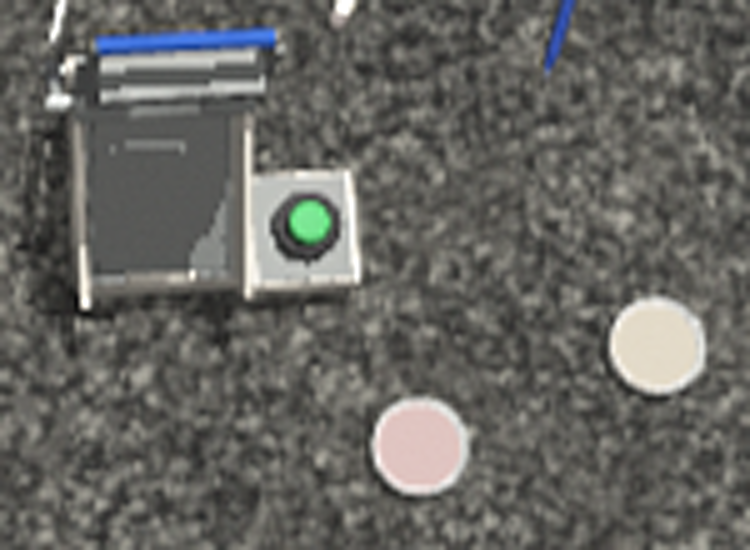

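View pics/c_side.png

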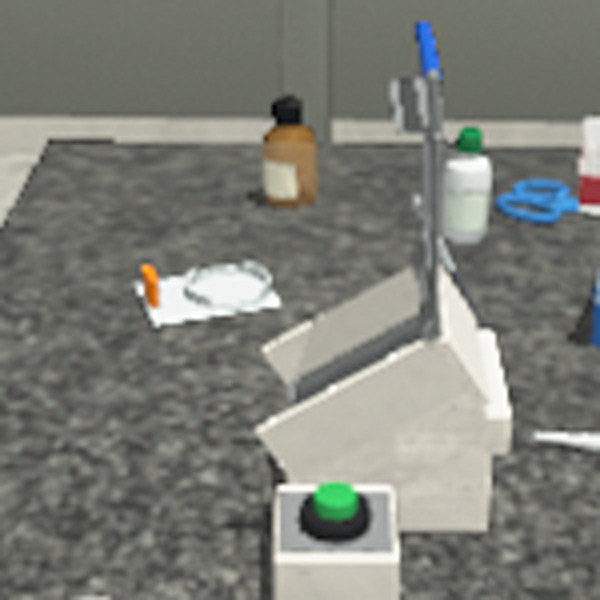

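```bash
python3 - <<'E'
from h import *
t=ld("top0.npz");s=ld("side0.npz");P=cloud(t);Q=cloud(s)
# carrier plate mask
def car(d,box,nm):
    u0,v0,w,h=box;f=d["frame"].astype(int)
    m=np.zeros(f.shape[:2],np.uint8);sub=f[v0:v0+h,u0:u0+w];mm=((sub.min(-1)>190)|((sub[...,0]>180)&(sub[...,2]<120))).astype(np.uint8)
    m[v0:v0+h,u0:u0+w]=cv2.morphologyEx(mm,cv2.MORPH_CLOSE,np.ones((3,3)))
    c=max(cv2.findContours(m,0,cv2.CHAIN_APPROX_NONE)[0],key=cv2.contourArea)[:,0]
    W=np.array([ray(d,u,v,.003)[:2] for u,v in c])
    r=cv2.minAreaRect((W*1000).astype(np.float32));print(nm,r,len(c))
    sub=(f[...,0]>180)&(f[...,2]<120)&(f[...,1]>60);
    k=np.zeros_like(sub);k[v0:v0+h,u0:u0+w]=1
    v,u=np.nonzero(sub&k);print("orange",u.mean(),v.mean(),len(u),ray(d,u.mean(),v.mean(),.03 if nm=='top' else .018).round(4))
car(t,(240,195,60,60),"top");car(s,(268,185,50,30),"side")
# blue bar
for d,C,b in((t,P,(330,140,60,20)),(s,Q,(335,130,25,35))):
    u0,v0,w,h=b;f=d["frame"][v0:v0+h,u0:u0+w].astype(int)
    m=(f[...,2]>130)&(f[...,0]<90);v,u=np.nonzero(m);X=C[v+v0,u+u0];X=X[(X[:,2]>.25)]
    print("bar",len(X),X.mean(0).round(4),X.min(0).round(4),X.max(0).round(4),np.polyfit(X[:,1],X[:,0],1) if d is t else "")
# button
for d,C in((t,P),(s,Q)):
    f=d["frame"].astype(int);m=(f[...,1]>150)&(f[...,0]<110)&(f[...,2]<150)&(C[...,0]>.5)&(C[...,0]<.65)&(C[...,1]<-.08)&(C[...,1]>-.2)
    v,u=np.nonzero(m);X=C[v,u];k=X[:,2]>.055;print("btn",len(u),X.mean(0).round(4),X.min(0).round(4),X.max(0).round(4),ray(d,u.mean(),v.mean(),.062).round(4))
# pink dish / tan lid circle in top
for nm,d,ps in (("top",t,(404,229)),("top",t,(451,209)),("side",s,(261,290)),("side",s,(279,348))):
    f=d["frame"].astype(int);m=(f.min(-1)>125).astype(np.uint8)
    m=cv2.morphologyEx(m,cv2.MORPH_CLOSE,np.ones((3,3)))
    n,l=cv2.connectedComponents(m);c=max(cv2.findContours((l==l[ps[1],ps[0]]).astype(np.uint8),0,1)[0],key=len)[:,0]
    W=np.array([ray(d,u,v,.013)[:2] for u,v in c]);(cx,cy),r=cv2.minEnclosingCircle((W*1000).astype(np.float32));print(nm,ps,cx,cy,r,W.min(0),W.max(0))
# bed floor plane & walls from top
m=(P[...,0]>.5)&(P[...,0]<.68)&(P[...,1]>-.075)&(P[...,1]<.03)&(P[...,2]>.02)&(P[...,2]<.2)
X=P[m];print(len(X))
for x in np.arange(.50,.68,.01):
    k=(abs(X[:,0]-x)<.005);
    for y0,y1 in((-.075,-.065),(-.065,-.05),(-.05,0),(0,.015),(.015,.03)):
        q=X[k&(X[:,1]>y0)&(X[:,1]<y1),2];print(f"{np.median(q) if len(q) else 0:.4f}",end=" ")
    print(round(x,3))
E
```

```text
top ((471.65985107421875, 231.80889892578125), (106.70759582519531, 71.6692123413086), 20.930761337280273) 103
orange 271.1333333333333 238.66666666666666 15 [0.4271 0.2132 0.03  ]
side ((469.1953125, 239.68350219726562), (110.01448822021484, 105.10342407226562), 13.624058723449707) 90
orange 277.2857142857143 199.57142857142858 21 [0.4268 0.2241 0.018 ]
bar 133 [ 0.6307 -0.0345  0.2987] [ 0.6258 -0.0778  0.2663] [0.637  0.0083 0.3051] [-0.02844013  0.62975753]
bar 52 [ 0.631  -0.0543  0.3025] [ 0.5954 -0.8177  0.2734] [0.6377 0.0041 0.5461] 
btn 19 [ 0.5834 -0.128   0.0634] [ 0.5726 -0.1396  0.0534] [ 0.5948 -0.1176  0.0681] [ 0.5837 -0.1282  0.062 ]
btn 61 [ 0.5838 -0.1328  0.0605] [ 0.5704 -0.1442  0.0397] [ 0.5939 -0.0913  0.0638] [ 0.5839 -0.135   0.062 ]
top (404, 229) 451.8913269042969 -198.6227264404297 35.201446533203125 [ 0.41848552 -0.23196575] [ 0.48486232 -0.16845016]
top (451, 209) 509.1640319824219 -354.9388427734375 34.49532699584961 [ 0.47687453 -0.38331422] [ 0.53792159 -0.32265635]
side (261, 290) 458.79022216796875 -206.87353515625 61.72799301147461 [ 0.41633767 -
[... 224 characters left out ...]
00 0.0000 0.0000 0.51
0.0000 0.0000 0.0000 0.0000 0.0000 0.52
0.0000 0.0000 0.0000 0.0783 0.0000 0.53
0.0000 0.0000 0.0000 0.0829 0.0000 0.54
0.0482 0.0459 0.0459 0.0694 0.0000 0.55
0.0521 0.0523 0.0516 0.0874 0.0000 0.56
0.0567 0.0563 0.0575 0.0697 0.0000 0.57
0.0614 0.0632 0.0636 0.0731 0.0222 0.58
0.0687 0.0694 0.0705 0.0840 0.0404 0.59
0.0749 0.0744 0.0761 0.0881 0.0652 0.6
0.0817 0.0819 0.0827 0.0935 0.0946 0.61
0.0877 0.0882 0.0890 0.1138 0.1170 0.62
0.0980 0.0959 0.0981 0.1497 0.1796 0.63
0.1477 0.1028 0.1038 0.1511 0.0604 0.64
0.0000 0.0000 0.1076 0.0000 0.0793 0.65
0.0000 0.0000 0.0000 0.0000 0.1107 0.66
0.0000 0.0000 0.0000 0.0000 0.1062 0.67
0.0000 0.0000 0.0000 0.0856 0.0887 0.68
```

```bash
python3 - <<'E'
from h import *
t=ld("top0.npz");s=ld("side0.npz")
crop(s,235,270,60,45,10,"pics/c1.png");crop(s,265,180,60,45,10,"pics/c2.png")
crop(t,240,195,60,60,10,"pics/c3.png");crop(t,380,205,50,45,10,"pics/c4.png")
a=cv2.imread("pics/c1.png");b=cv2.imread("pics/c2.png");cv2.imwrite("pics/c12.png",np.vstack([a,b])[:, :600])
E
```

```text
(no output)
```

View pics/c1.png

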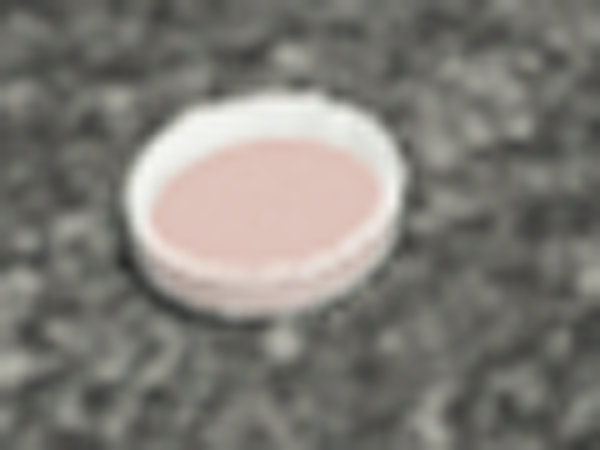

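View pics/c2.png

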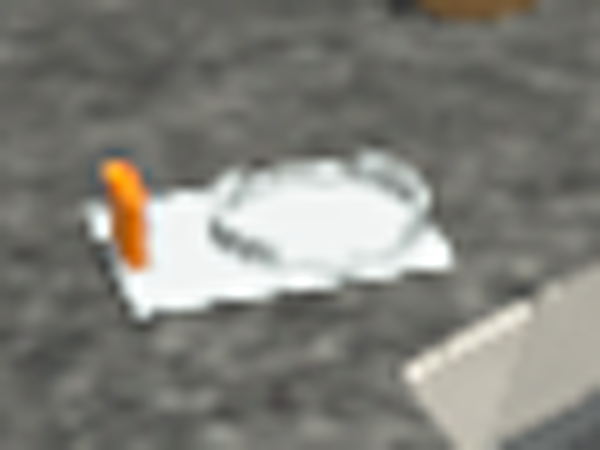

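View pics/c3.png

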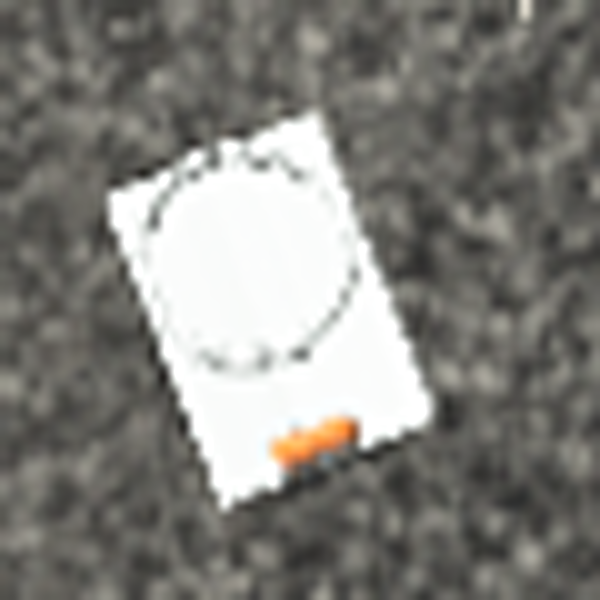

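View pics/c4.png

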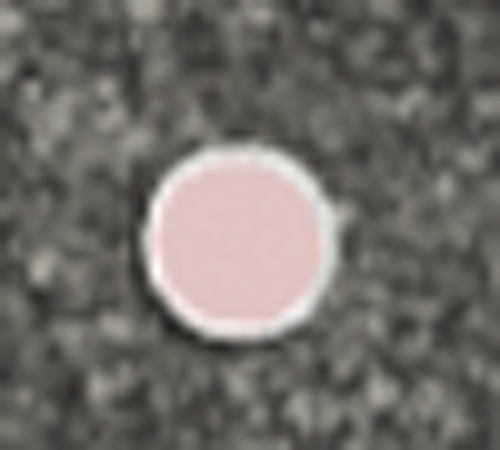

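```bash
python3 - <<'E'
from h import *
from scipy.optimize import least_squares
t=ld("top0.npz");s=ld("side0.npz")
print("pink",ray(t,403.7,228.75,.013),ray(s,261.05,288.05,.014))
T=[((318,110),(52,-36)),((108,195),(52,36)),((225,510),(-52,36)),((435,415),(-52,-36))]
S=[((140,318),(-52,-36)),((453,265),(52,-36)),((88,208),(-52,36))]
px=lambda p,u0,v0:np.array([u0+(p[0]+.5)/10-.5,v0+(p[1]+.5)/10-.5])
for use in ("T","S","TS"):
    def res(x):
        c,sn=np.cos(x[2]),np.sin(x[2]);r=[]
        for k,d,L,o in(("T",t,T,(240,195)),("S",s,S,(265,180))):
            if k in use:
                for p,(a,b) in L:
                    X=[x[0]+(c*a-sn*b)/1000,x[1]+(sn*a+c*b)/1000,.0015]
                    r+=list(proj(d,X)-px(p,*o))
        return r
    f=least_squares(res,[.47,.23,.3],x_scale=[.01,.01,.1]);print(use,f.x.round(4),f.cost,np.round(f.fun,1))
# bar ends, top crop5 (320,140): (97,46),(275,37) ; 
for p in((97,46),(275,37)): print("bar",ray(t,320+(p[0]+.5)/5-.5,140+(p[1]+.5)/5-.5,.3))
# reader wall inner bottom corners: left front (85,305), right front(248,297); left back(75,118), 
for p,z in(((85,300),.075),((248,292),.075)): print(ray(t,320+(p[0]+.5)/5-.5,140+(p[1]+.5)/5-.5,z))
# button top: crop5 (309,221) ; side crop4 (240,130): (337,492)
print("btn",ray(t,320+309.5/5-.5,140+221.5/5-.5,.063),ray(s,240+337.5/4-.5,130+492.5/4-.5,.063))
# side: bar near end (425,40) at side crop
# pod corners top crop: (247,178),(352,170),(360,283),(248,297)
for p in((247,178),(352,170),(360,283),(248,297)):print("pod",ray(t,320+(p[0]+.5)/5-.5,140+(p[1]+.5)/5-.5,.04))
E
```

```text
pink [ 0.44758069 -0.19901758  0.013     ] [ 0.44767095 -0.19995321  0.014     ]
T [0.4712 0.2307 0.361 ] 0.3637349246976586 [ 0.   0.3 -0.2  0.3 -0.1 -0.7  0.3  0.1]
S [0.4716 0.2301 0.3554] 0.3788982728180127 [-0.2 -0.5  0.1 -0.1  0.1  0.7]
TS [0.4713 0.2307 0.3604] 0.7637447965471854 [ 0.1  0.2 -0.1  0.2 -0.1 -0.7  0.3  0.1 -0.2 -0.6  0.  -0.2  0.   0.6]
bar [0.6289087  0.00836964 0.3       ]
bar [ 0.63119158 -0.07928402  0.3       ]
[0.53619504 0.01019376 0.075     ]
[ 0.53843288 -0.0877469   0.075     ]
btn [ 0.58297938 -0.12827599  0.063     ] [ 0.58439294 -0.13082195  0.063     ]
pod [ 0.61552833 -0.09444481  0.04      ]
pod [ 0.61888924 -0.16021599  0.04      ]
pod [ 0.54744048 -0.16156093  0.04      ]
pod [ 0.54053746 -0.09184272  0.04      ]
```

```bash
python3 - <<'E'
from h import *
t=ld("top0.npz");s=ld("side0.npz");P=cloud(t)
def c(d,u0,v0,w,h,sc,fn):
    f=d["frame"][v0:v0+h,u0:u0+w,::-1].astype(float);f=255*(f/255)**.5
    cv2.imwrite(fn,cv2.resize(f.astype(np.uint8),None,fx=sc,fy=sc,interpolation=cv2.INTER_CUBIC))
c(t,330,145,45,60,10,"pics/d1.png");c(s,295,180,75,60,10,"pics/d2.png")
# along centreline points: height above floor
X=P[145:205,330:378]
for v in range(160,204): 
    p=P[v,352];q=P[v,336];r=P[v,367];print(v,p.round(4),round(float(p[2]-(.0758+.625*(p[0]-.6))),4), round(float(q[2]-(.0758+.625*(q[0]-.6))),4),round(float(r[2]-(.0758+.625*(r[0]-.6))),4))
E
```

```text
160 [ 0.6357 -0.0338  0.158 ] 0.0599 0.0803 0.0522
161 [ 0.6348 -0.0344  0.1499] 0.0523 0.053 0.054
162 [ 0.6317 -0.0342  0.1508] 0.0552 0.0547 0.0107
163 [ 0.6403 -0.0378  0.1038] 0.0028 0.0547 0.0174
164 [ 0.6386 -0.0381  0.0981] -0.0018 0.0464 0.0167
165 [ 0.6354 -0.038   0.0988] 0.0008 0.0397 0.0163
166 [ 0.6326 -0.0379  0.0979] 0.0017 0.0437 0.0144
167 [ 0.6295 -0.0378  0.0983] 0.0041 0.0437 0.0141
168 [ 0.6274 -0.038   0.0939] 0.0009 0.0464 0.0134
169 [ 0.6253 -0.0382  0.09  ] -0.0016 0.0437 0.0124
170 [ 0.6222 -0.0381  0.09  ] 0.0004 0.0437 0.0189
171 [ 0.6197 -0.0382  0.0877] -0.0004 0.0465 0.0118
172 [ 0.6164 -0.038   0.0887] 0.0026 0.0433 0.0117
173 [ 0.6138 -0.0381  0.0865] 0.0021 0.0462 0.0115
174 [ 0.6119 -0.0384  0.0812] -0.002 0.0475 0.0163
175 [ 0.6089 -0.0383  0.0811] -0.0003 0.0434 0.0176
176 [ 0.6065 -0.0384  0.0777] -0.0021 0.0428 0.0089
177 [ 0.6045 -0.0387  0.0723] -0.0063 0.0433 0.0096
178 [ 0.6011 -0.0385  0.0741] -0.0024 0.0462 0.0095
179 [ 0.5979 -0.0383  0.0746] 0.0001 0.0461 0.0135
180 [ 0.596  -0.0387  0.0687] -0.0046 0.0447 0.0153
181 [ 0.5924 -0.0383  0
[... 477 characters left out ...]
 0.0096
191 [ 0.5648 -0.0386  0.0531] -0.0007 0.046 0.0113
192 [ 0.5624 -0.0388  0.0489] -0.0034 0.043 0.0112
193 [ 0.5594 -0.0388  0.0479] -0.0025 0.0433 0.0102
194 [ 0.5562 -0.0386  0.0486] 0.0002 0.0452 0.0078
195 [ 0.5525 -0.0382  0.0523] 0.0062 0.047 0.0144
196 [ 0.5516 -0.0392  0.0383] -0.0073 0.0468 -0.0312
197 [ 0.5519 -0.0408  0.0158] -0.03 0.0411 -0.037
198 [ 5.511e-01 -4.180e-02  3.000e-04] -0.045 0.0448 -0.0429
199 [ 0.5484 -0.042  -0.0038] -0.0474 0.0463 -0.0402
200 [ 5.446e-01 -4.160e-02  3.000e-04] -0.0409 0.0431 -0.0379
201 [ 0.541  -0.0413  0.0029] -0.036 -0.0448 -0.036
202 [ 0.5376 -0.041   0.0045] -0.0323 -0.0387 -0.0312
203 [ 0.5346 -0.041   0.0028] -0.0321 -0.038 -0.0334
```

View pics/d1.png

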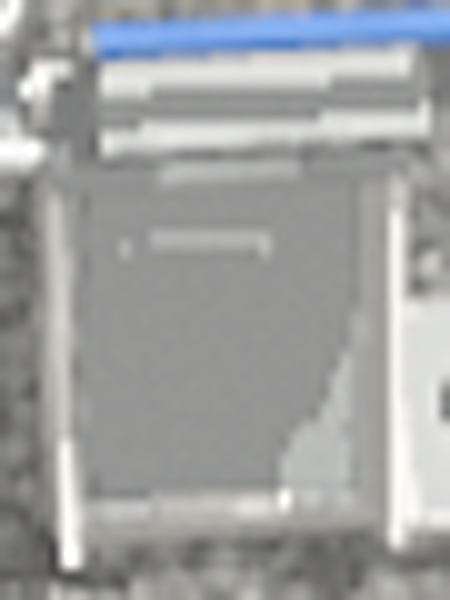

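View pics/d2.png

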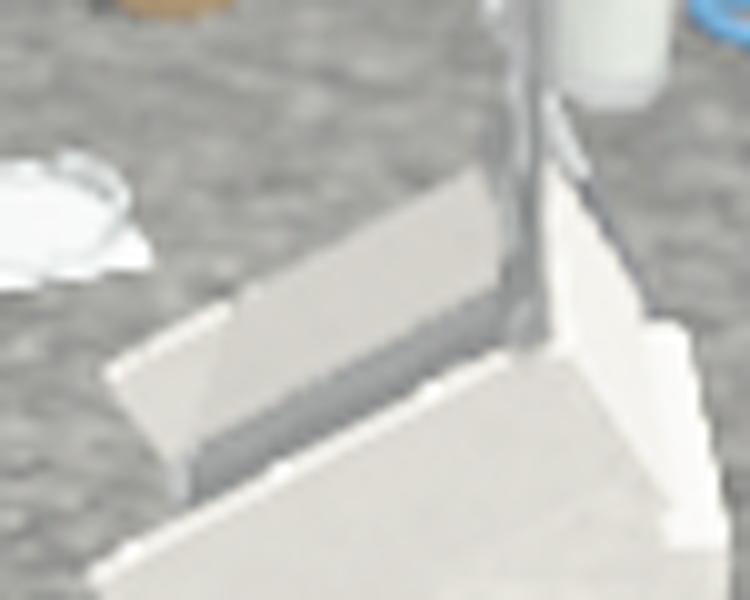

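```bash
python3 - <<'E'
from h import *
t=ld("top0.npz");s=ld("side0.npz")
R=lambda p,z:ray(t,330+(p[0]+.5)/10-.5,145+(p[1]+.5)/10-.5,z).round(4)
print("walltops",R((52,300),.121),R((72,300),.121),R((388,300),.121),R((404,300),.121))
print("walltops low",R((60,500),.088),R((80,500),.088),R((385,500),.088),R((405,500),.088))
print("rim ends",R((85,500),.055),R((355,500),.055), "floor",R((220,490),.05),R((220,512),.045))
# side: wall right top front (95,575), left wall top front (108,375)
S=lambda p,z:ray(s,295+(p[0]+.5)/10-.5,180+(p[1]+.5)/10-.5,z).round(4)
print("side", S((95,575),.073),S((108,375),.073),S((185,480),.055))
E
```

```text
walltops [0.6031 0.0149 0.121 ] [0.6029 0.0091 0.121 ] [ 0.6005 -0.0827  0.121 ] [ 0.6004 -0.0873  0.121 ]
walltops low [0.5495 0.0133 0.088 ] [0.5494 0.0074 0.088 ] [ 0.5469 -0.0832  0.088 ] [ 0.5468 -0.0891  0.088 ]
rim ends [0.5546 0.0046 0.055 ] [ 0.5524 -0.0779  0.055 ] floor [ 0.5574 -0.0372  0.05  ] [ 0.5514 -0.0373  0.045 ]
side [ 0.5356 -0.082   0.073 ] [0.5324 0.0155 0.073 ] [ 0.5537 -0.0076  0.055 ]
```

```bash
cat > to.py <<'E'
import sys,numpy as np
from workcell import ctrl
from scipy.spatial.transform import Rotation as Ro
def st():
    s=ctrl.get_state();q=s["orientation"];R=Ro.from_quat([q[1],q[2],q[3],q[0]]).as_matrix()
    return s,R,np.arctan2(R[1,0],R[0,0])
def to(*targets):
    s,R,psi=st()
    print("t",round(s["clock"],2),"p",s["ee_pos"].round(4),"psi",round(psi,4),"tilt",R[:2,2].round(4),"F",s["wrist_force"].round(1),"w",round(s["grip_width"]*.0878,4))
    for T in targets:
        T=np.array(T);d=R.T@(T[:3]-s["ee_pos"]);print(T,"->",d.round(4),"turn",round(-(T[3]-psi),4))
if __name__=="__main__": to(*[eval(a) for a in sys.argv[1:]])
E
python3 to.py .4477,-.1993,.12,.36 .4477,-.1993,.007,.36
```

```text
t 0.1 p [ 0.2257 -0.5557  0.2216] psi 0.3858 tilt [-0.0006  0.0016] F [-1.  -0.5 -1. ] w 0.0876
[ 0.4477 -0.1993  0.12    0.36  ] -> [ 0.3398 -0.2464  0.1021] turn 0.0258
[ 0.4477 -0.1993  0.007   0.36  ] -> [ 0.3398 -0.2462  0.2151] turn 0.0258
```

Emit:
arm_command(motion=[[[0.04,-0.029,0.012,0.005],[0.08,-0.058,0.024,0.01],[0.12,-0.087,0.036,0.015],[0.16,-0.116,0.048,0.02],[0.2,-0.145,0.06,0.0258]]], jaw=0.085)

```text
clock: 0.6
ee_pos: [0.3548, -0.3479, 0.1627]
orientation: [-0.0, 0.984, 0.179, -0.0]
wrist_force: [0.6, -0.1, 0.2]
grip_width: 0.967
```

Emit:
arm_command(motion=[[[0.04,-0.029,0.012,0],[0.08,-0.058,0.024,0],[0.12,-0.087,0.036,0],[0.14,-0.101,0.042,0],[0.14,-0.101,0.042,0]]])

```text
clock: 1.1
ee_pos: [0.4505, -0.2027, 0.1198]
orientation: [-0.001, 0.983, 0.181, -0.001]
wrist_force: [-0.8, -0.6, 0.5]
grip_width: 0.966
```

```bash
python3 - <<'E'
from to import *;from h import crop
import numpy as np
to((.4477,-.1993,.03,.36),(.4477,-.1993,.007,.36))
for n in("top","side"):
    d=ctrl.get_image(n);np.savez(n+"1.npz",**d)
    crop(d,*( (365,190,80,60) if n=="top" else (200,170,120,150)),*((8,) if n=="top" else (4,)),f"pics/{n}1.png")
E
```

```text
t 1.1 p [ 0.4505 -0.2027  0.1198] psi 0.3648 tilt [-0.0022  0.0023] F [-0.8 -0.6  0.5] w 0.0848
[ 0.4477 -0.1993  0.03    0.36  ] -> [-0.0013 -0.0039  0.0898] turn 0.0048
[ 0.4477 -0.1993  0.007   0.36  ] -> [-0.0012 -0.0038  0.1128] turn 0.0048
```

View pics/top1.png

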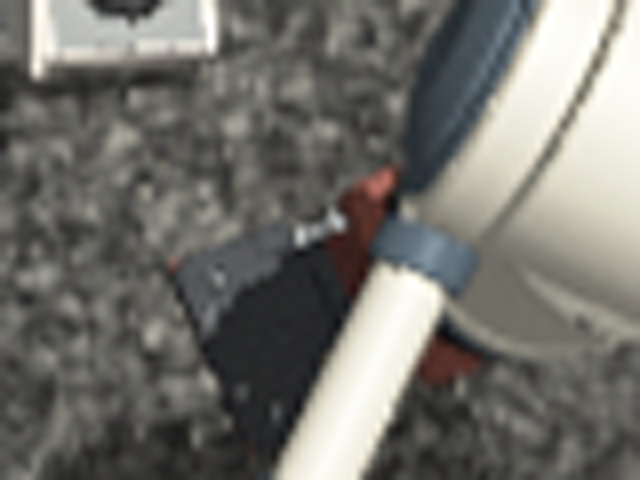

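View pics/side1.png

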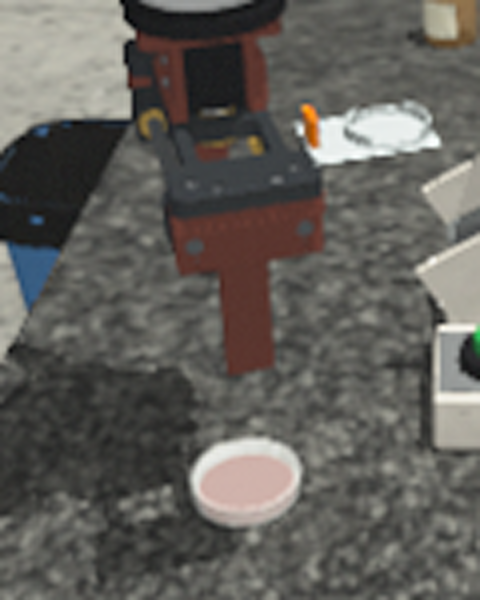

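Side view: the gripper hangs over the dish (245,480 in the crop), and the body's long side runs along the jaw axis. Descending.

Emit:
arm_command(motion=[[[-0.001,-0.004,0.04,0.004],[-0.001,-0.004,0.075,0.004],[-0.001,-0.004,0.1,0.004],[-0.001,-0.004,0.112,0.004],[-0.001,-0.004,0.112,0.004]]])

```text
clock: 1.7
ee_pos: [0.4461, -0.2031, 0.0082]
orientation: [-0.001, 0.984, 0.176, -0.001]
wrist_force: [-0.3, 0.7, -0.7]
grip_width: 0.971
```

```bash
python3 to.py .4477,-.1993,.007,.36
```

```text
t 1.7 p [ 0.4461 -0.2031  0.0082] psi 0.3543 tilt [-0.0027  0.0012] F [-0.3  0.7 -0.7] w 0.0853
[ 0.4477 -0.1993  0.007   0.36  ] -> [ 0.0029 -0.003   0.0012] turn -0.0057
```

Emit:
arm_command(motion=[[[0,0,0.001,0],[0,0,0.001,0]]])

```text
clock: 1.9
ee_pos: [0.4484, -0.2035, 0.0105]
orientation: [0.001, 0.984, 0.177, 0.001]
wrist_force: [0.2, 0.2, -1.0]
grip_width: 0.969
```

```bash
python3 to.py .4477,-.1993,.007,.36; python3 -c "
from to import *
ctrl.get_image('top');to((.4477,-.1993,.007,.36));ctrl.get_image('top');to()"
```

```text
t 1.9 p [ 0.4484 -0.2035  0.0105] psi 0.3555 tilt [ 0.0026 -0.0015] F [ 0.2  0.2 -1. ] w 0.085
[ 0.4477 -0.1993  0.007   0.36  ] -> [ 0.0008 -0.0041  0.0035] turn -0.0045
t 1.95 p [ 0.4484 -0.2033  0.0105] psi 0.3557 tilt [ 0.0026 -0.0015] F [-0.6  0.5  0. ] w 0.0849
[ 0.4477 -0.1993  0.007   0.36  ] -> [ 0.0007 -0.004   0.0035] turn -0.0043
t 2.0 p [ 0.4483 -0.2032  0.0103] psi 0.3559 tilt [ 0.0023 -0.0013] F [ 0.2  0.8 -0.8] w 0.0854
```

Emit:
arm_command(motion=[[[0,-0.003,0.002,0],[0,-0.003,0.002,0],[0,-0.003,0.002,0]]])

```text
clock: 2.3
ee_pos: [0.4464, -0.1996, 0.0067]
orientation: [0.0, 0.984, 0.177, 0.0]
wrist_force: [0.8, -0.1, 0.3]
grip_width: 0.971
```

```bash
python3 to.py .4477,-.1993,.007,.36;python3 - <<'E'
from to import *;from h import crop
import numpy as np
for n in("side",):
    d=ctrl.get_image(n);np.savez(n+"2.npz",**d)
    crop(d,220,230,80,80,8,f"pics/{n}2.png")
E
```

```text
t 2.3 p [ 0.4464 -0.1996  0.0067] psi 0.3563 tilt [ 0.0001 -0.0001] F [ 0.8 -0.1  0.3] w 0.0853
[ 0.4477 -0.1993  0.007   0.36  ] -> [ 0.0013  0.0002 -0.0003] turn -0.0037
```

View pics/side2.png

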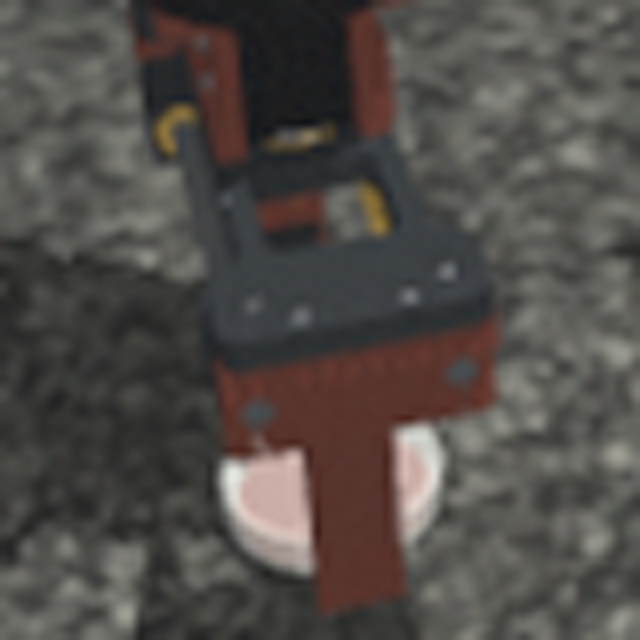

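Emit:
arm_command(motion=[[[0.001,0,0,0],[0.001,0,0,0],[0.001,0,0,0],[0.001,0,0,0],[0.001,0,0,0]]], jaw=0.04, squeeze=15)

```text
clock: 2.85
ee_pos: [0.4474, -0.1994, 0.0066]
orientation: [0.0, 0.984, 0.177, -0.0]
wrist_force: [0.0, -0.2, -1.0]
grip_width: 0.636
```

```bash
python3 to.py .4877,.2369,.10,.36
```

```text
t 2.85 p [ 0.4474 -0.1994  0.0066] psi 0.356 tilt [ 0. -0.] F [ 0.  -0.2 -1. ] w 0.0559
[0.4877 0.2369 0.1    0.36  ] -> [ 0.1899 -0.3949 -0.0934] turn -0.004
```

Emit:
arm_command(motion=[[[0,0,-0.02,0],[0,0,-0.05,0],[0,0,-0.08,0],[0.02,-0.042,-0.09,0],[0.04,-0.083,-0.09,0]]])

```text
clock: 3.35
ee_pos: [0.457, -0.1078, 0.0993]
orientation: [0.001, 0.984, 0.175, 0.002]
wrist_force: [1.3, -0.5, -0.8]
grip_width: 0.637
```

Emit:
arm_command(motion=[[[0.02,-0.042,0,0],[0.04,-0.083,0,0],[0.06,-0.125,0,0],[0.08,-0.166,0,0],[0.1,-0.208,0,0]]])

```text
clock: 3.85
ee_pos: [0.477, 0.124, 0.0968]
orientation: [0.0, 0.984, 0.177, 0.0]
wrist_force: [1.2, -0.8, -0.3]
grip_width: 0.637
```

Emit:
arm_command(motion=[[[0.02,-0.042,0,0],[0.04,-0.083,0,0],[0.05,-0.104,0,0],[0.05,-0.104,0,0],[0.05,-0.104,0,0]]])

```text
clock: 4.35
ee_pos: [0.4875, 0.2369, 0.0963]
orientation: [0.0, 0.984, 0.178, -0.0]
wrist_force: [-0.4, -0.9, -0.0]
grip_width: 0.636
```

```bash
python3 to.py .4877,.2369,.05,.36; python3 - <<'E'
from to import *;from h import crop
import numpy as np
for n in("side",):
    d=ctrl.get_image(n);np.savez(n+"3.npz",**d)
    crop(d,250,120,90,100,6,f"pics/{n}3.png")
to((.4877,.2369,.05,.36))
E
```

```text
t 4.35 p [0.4875 0.2369 0.0963] psi 0.3571 tilt [-0.0007 -0.0009] F [-0.4 -0.9 -0. ] w 0.0558
[0.4877 0.2369 0.05   0.36  ] -> [0.0002 0.0001 0.0463] turn -0.0029
t 4.4 p [0.4877 0.2363 0.0964] psi 0.3558 tilt [-0.0005 -0.0008] F [ 0.2  1.  -0.3] w 0.0558
[0.4877 0.2369 0.05   0.36  ] -> [ 0.0003 -0.0006  0.0464] turn -0.0042
```

View pics/side3.png

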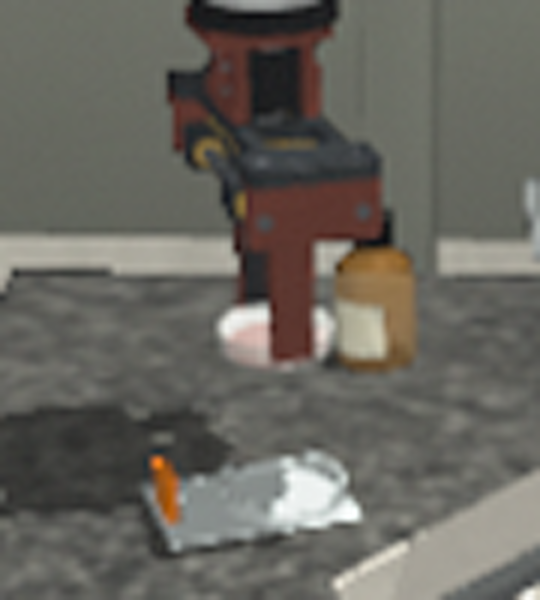

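Emit:
arm_command(motion=[[[0,0,0.03,-0.003],[0,-0.0005,0.055,-0.003],[0,-0.0005,0.066,-0.003],[0,-0.0005,0.066,-0.003],[0,-0.0005,0.066,-0.003]]])

```text
clock: 4.9
ee_pos: [0.4882, 0.237, 0.0317]
orientation: [-0.0, 0.984, 0.178, 0.001]
wrist_force: [0.2, -0.3, -0.0]
grip_width: 0.641
```

```bash
python3 - <<'E'
from to import *;from h import crop
import numpy as np
for n in("side","top"):
    d=ctrl.get_image(n);np.savez(n+"4.npz",**d)
    crop(d,*((250,150,80,75) if n=="side" else (225,180,80,75)),8,f"pics/{n}4.png")
to((.4877,.2369,.011,.36))
E
```

```text
t 5.0 p [0.4886 0.2376 0.0325] psi 0.3585 tilt [0.0026 0.0011] F [ 0.5  0.5 -0.9] w 0.0558
[0.4877 0.2369 0.011  0.36  ] -> [-0.0012  0.0003  0.0215] turn -0.0015
```

View pics/side4.png

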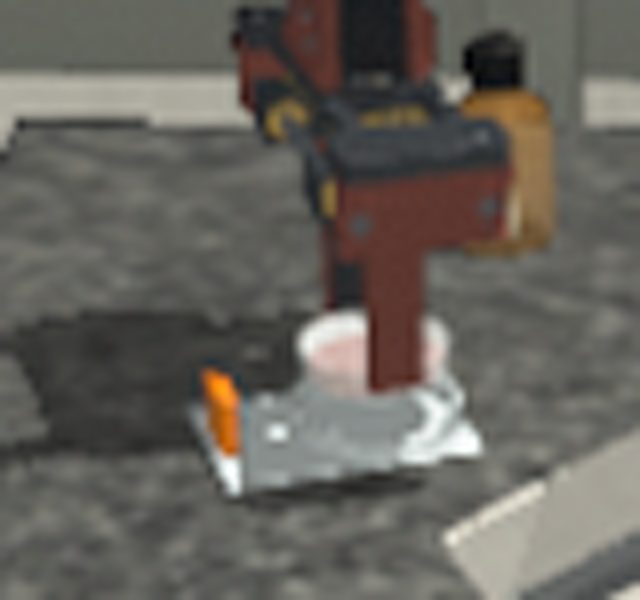

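View pics/top4.png

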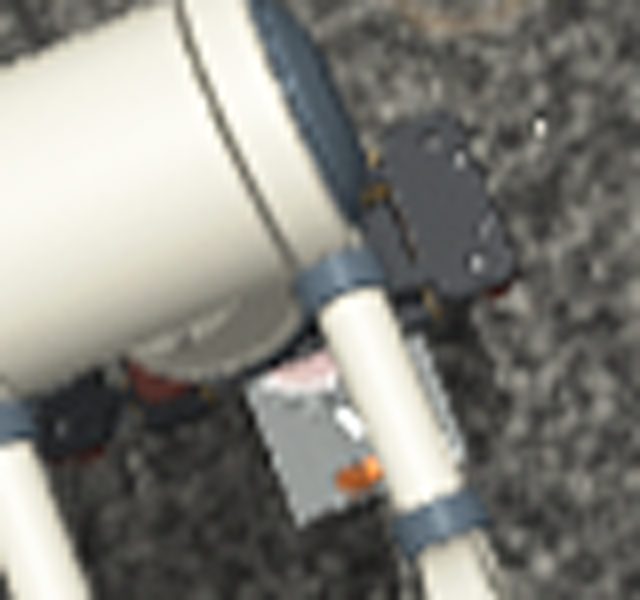

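Emit:
arm_command(motion=[[[-0.001,0,0.008,-0.001],[-0.001,0,0.014,-0.001],[-0.001,0,0.018,-0.001],[-0.001,0,0.018,-0.001]]])

```text
clock: 5.4
ee_pos: [0.486, 0.237, 0.0115]
orientation: [0.0, 0.984, 0.179, -0.001]
wrist_force: [0.6, 0.1, -0.5]
grip_width: 0.634
```

```bash
python3 to.py .4877,.2369,.011,.36
```

```text
t 5.4 p [0.486  0.237  0.0115] psi 0.3602 tilt [-0.0017 -0.0007] F [ 0.6  0.1 -0.5] w 0.0556
[0.4877 0.2369 0.011  0.36  ] -> [0.0016 0.0007 0.0005] turn 0.0002
```

Emit:
arm_command(motion=[[[0.001,0,0.001,0],[0.001,0,0.001,0],[0.001,0,0.001,0]]])

```text
clock: 5.7
ee_pos: [0.4878, 0.2376, 0.0118]
orientation: [-0.0, 0.984, 0.179, 0.0]
wrist_force: [-0.1, 0.1, -0.3]
grip_width: 0.639
```

```bash
python3 - <<'E'
from to import *;from h import crop
import numpy as np
for n in("side",):
    d=ctrl.get_image(n);np.savez(n+"5.npz",**d)
    crop(d,265,180,60,45,12,f"pics/{n}5.png")
to((.4877,.2369,.011,.36))
E
```

```text
t 5.75 p [0.4878 0.2376 0.0119] psi 0.36 tilt [0.0004 0.0002] F [-0.1 -0.2 -0.3] w 0.0558
[0.4877 0.2369 0.011  0.36  ] -> [-0.0003  0.0007  0.0009] turn 0.0
```

View pics/side5.png

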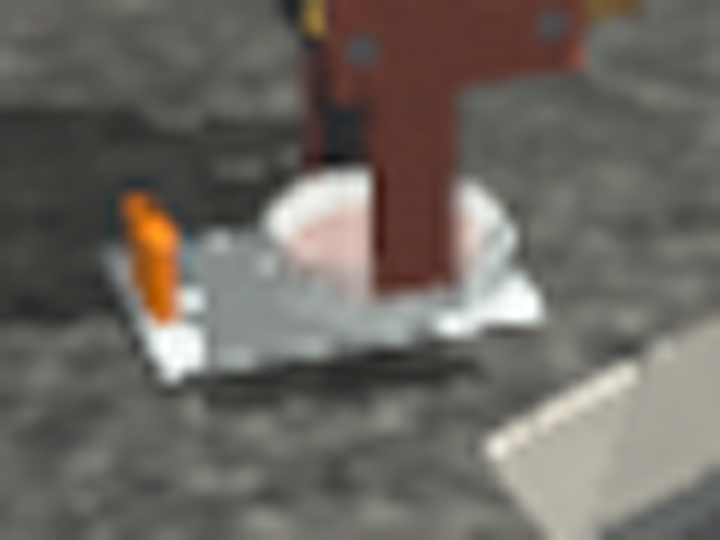

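Emit:
arm_command(motion=[[[0,0,0.001,0],[0,0,0.0015,0],[0,0,0.0015,0]]])

```text
clock: 6.05
ee_pos: [0.4875, 0.2375, 0.01]
orientation: [0.0, 0.984, 0.179, -0.0]
wrist_force: [-0.5, -0.7, -0.5]
grip_width: 0.632
```

Emit:
arm_command(motion=[[[0,0,0,0],[0,0,0,0],[0,0,0,0]]], jaw=0.075)

```text
clock: 6.35
ee_pos: [0.4877, 0.2375, 0.0102]
orientation: [-0.0, 0.984, 0.179, 0.0]
wrist_force: [0.6, 0.4, 0.4]
grip_width: 0.845
```

Emit:
arm_command(motion=[[[0,0,-0.02,0],[0,0,-0.05,0],[0,0,-0.08,0],[-0.05,0,-0.08,0],[-0.065,0,-0.08,0]]])

```text
clock: 6.85
ee_pos: [0.4247, 0.2139, 0.0899]
orientation: [0.0, 0.984, 0.179, -0.001]
wrist_force: [-0.2, 0.1, -0.0]
grip_width: 0.856
```

```bash
python3 - <<'E'
from to import *;from h import crop
import numpy as np
for n in("side","top"):
    d=ctrl.get_image(n);np.savez(n+"6.npz",**d)
    crop(d,*((265,180,60,45) if n=="side" else (240,195,60,60)),10,f"pics/{n}6.png")
to((.4282,.2145,.06,.36))
E
```

```text
t 6.95 p [0.4257 0.2143 0.0903] psi 0.3602 tilt [0.0004 0.0002] F [-0.7  0.4 -0.3] w 0.0747
[0.4282 0.2145 0.06   0.36  ] -> [0.0024 0.0007 0.0303] turn 0.0002
```

View pics/side6.png

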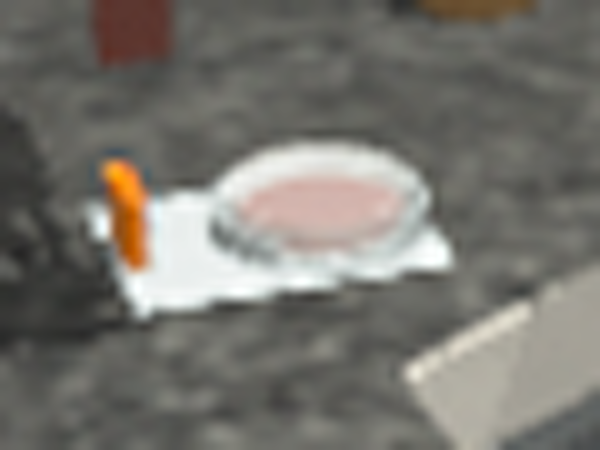

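View pics/top6.png

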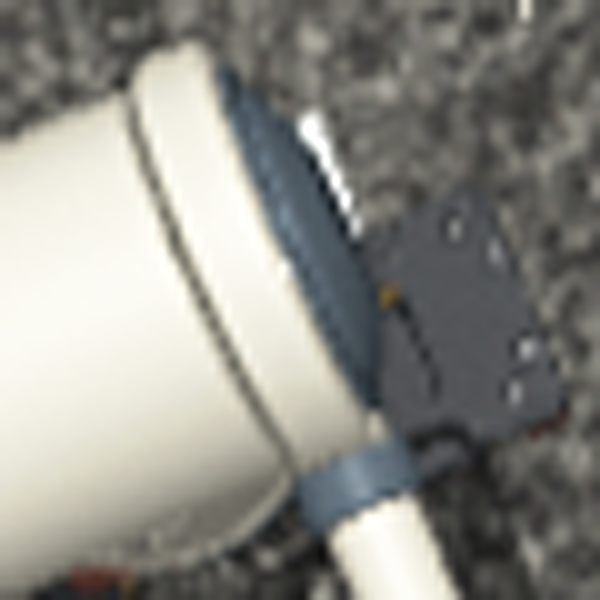

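Emit:
arm_command(motion=[[[0.002,0,0.03,0],[0.0025,0.0005,0.055,0],[0.0025,0.0005,0.062,0],[0.0025,0.0005,0.062,0],[0.0025,0.0005,0.062,0]]], jaw=0.06)

```text
clock: 7.45
ee_pos: [0.4301, 0.2154, 0.0293]
orientation: [-0.0, 0.984, 0.179, 0.001]
wrist_force: [0.2, 0.2, 0.4]
grip_width: 0.681
```

```bash
python3 - <<'E'
from to import *;from h import crop
import numpy as np
for n in("side",):
    d=ctrl.get_image(n);np.savez(n+"7.npz",**d)
    crop(d,255,165,60,55,12,f"pics/{n}7.png")
to((.4282,.2145,.008,.36))
E
```

```text
t 7.5 p [0.4303 0.2155 0.0297] psi 0.36 tilt [0.0021 0.0009] F [ 0.6 -0.2 -0.4] w 0.06
[0.4282 0.2145 0.008  0.36  ] -> [-0.0024  0.0002  0.0217] turn -0.0
```

View pics/side7.png

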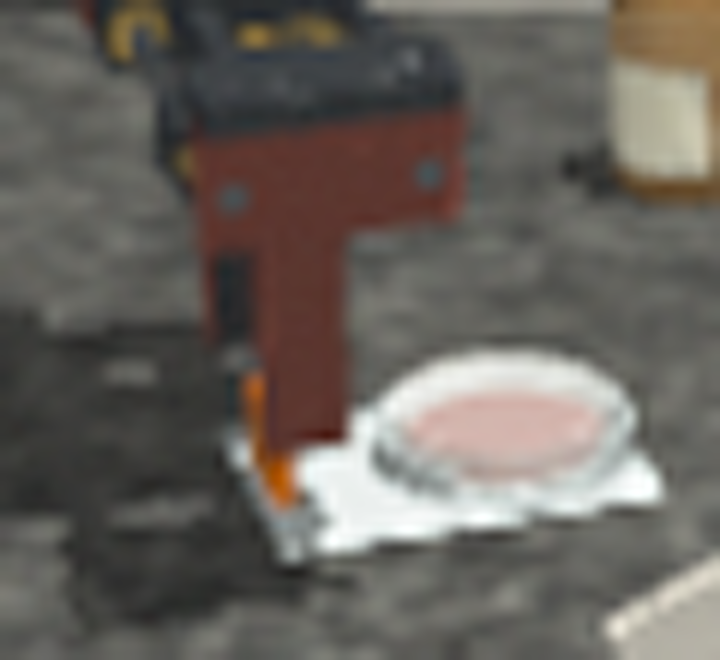

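Emit:
arm_command(motion=[[[-0.0015,0,0.01,0],[-0.002,0,0.018,0],[-0.002,0,0.021,0],[-0.002,0,0.021,0]]])

```text
clock: 7.9
ee_pos: [0.4268, 0.2141, 0.0062]
orientation: [0.0, 0.984, 0.179, -0.001]
wrist_force: [-0.2, -0.9, 0.8]
grip_width: 0.681
```

```bash
python3 to.py .4282,.2145,.008,.36
```

```text
t 7.9 p [0.4268 0.2141 0.0062] psi 0.36 tilt [-0.0015 -0.0006] F [-0.2 -0.9  0.8] w 0.0598
[0.4282 0.2145 0.008  0.36  ] -> [ 0.0014  0.0001 -0.0018] turn 0.0
```

Close to target; small correction, then grip.

Emit:
arm_command(motion=[[[0.0005,0,-0.001,0],[0.0005,0,-0.001,0],[0.0005,0,-0.001,0]]], jaw=0.04)

```text
clock: 8.2
ee_pos: [0.4282, 0.2146, 0.0086]
orientation: [-0.0, 0.984, 0.179, 0.0]
wrist_force: [0.1, 0.0, 0.6]
grip_width: 0.469
```

Emit:
arm_command(motion=[[[0,0,0,0],[0,0,0,0],[0,0,0,0],[0,0,0,0]]], jaw=0.01, squeeze=30)

```text
clock: 8.6
ee_pos: [0.4279, 0.2145, 0.0082]
orientation: [0.0, 0.984, 0.179, 0.0]
wrist_force: [1.0, -0.1, 0.1]
grip_width: 0.292
```

```bash
python3 to.py .4282,.2145,.008,.36
```

```text
t 8.6 p [0.4279 0.2145 0.0082] psi 0.3599 tilt [ 0.0002 -0.    ] F [ 1.  -0.1  0.1] w 0.0256
[0.4282 0.2145 0.008  0.36  ] -> [0.0003 0.0001 0.0002] turn -0.0001
```

Emit:
arm_command(motion=[[[0,0,-0.008,0],[0,0,-0.025,0],[0,0,-0.05,0],[0,0,-0.06,0],[0,0,-0.06,0]]])

```text
clock: 9.1
ee_pos: [0.4289, 0.215, 0.0702]
orientation: [-0.0, 0.984, 0.179, 0.002]
wrist_force: [0.5, -0.6, -1.0]
grip_width: 0.293
```

```bash
python3 - <<'E'
from to import *;from h import crop
import numpy as np
for n in("side",):
    d=ctrl.get_image(n);np.savez(n+"8.npz",**d)
    crop(d,255,130,80,80,8,f"pics/{n}8.png")
to((.43,.08,.133,.2),(.46,-.0404,.133,.026))
E
```

```text
t 9.15 p [0.4282 0.2147 0.0686] psi 0.36 tilt [0.0013 0.0006] F [-0.1  0.6 -1.7] w 0.0258
[0.43  0.08  0.133 0.2  ] -> [-0.0457  0.1267 -0.0645] turn 0.16
[ 0.46   -0.0404  0.133   0.026 ] -> [-0.06    0.2499 -0.0645] turn 0.334
```

View pics/side8.png

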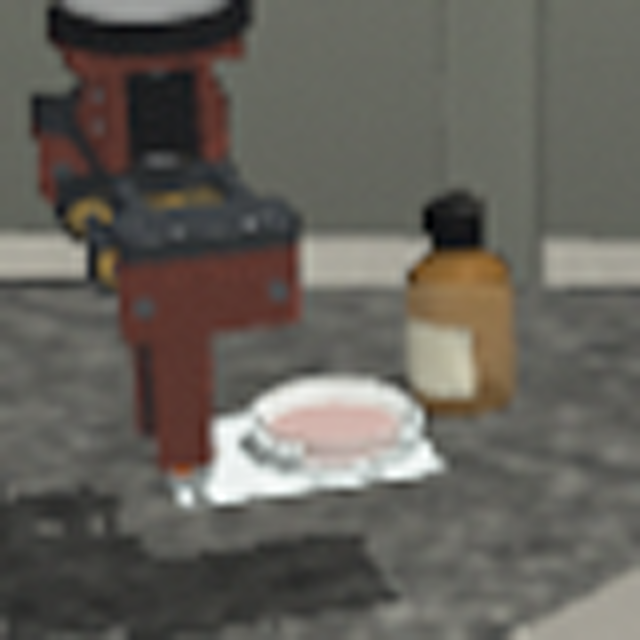

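Emit:
arm_command(motion=[[[-0.003,0.013,-0.02,0.02],[-0.009,0.04,-0.04,0.06],[-0.016,0.07,-0.06,0.1],[-0.024,0.1,-0.0645,0.14],[-0.031,0.13,-0.0645,0.18]]])

```text
clock: 9.65
ee_pos: [0.4447, 0.0809, 0.1324]
orientation: [0.0, 0.996, 0.089, 0.0]
wrist_force: [-0.1, -0.1, -1.6]
grip_width: 0.291
```

```bash
python3 to.py .46,-.0404,.133,.026
```

```text
t 9.65 p [0.4447 0.0809 0.1324] psi 0.1787 tilt [ 0.0001 -0.    ] F [-0.1 -0.1 -1.6] w 0.0256
[ 0.46   -0.0404  0.133   0.026 ] -> [-0.0065  0.122  -0.0006] turn 0.1527
```

Emit:
arm_command(motion=[[[-0.002,0.032,0,0.04],[-0.0035,0.064,0,0.08],[-0.005,0.095,0,0.12],[-0.0065,0.114,0,0.153],[-0.0065,0.122,0,0.153]]])

```text
clock: 10.15
ee_pos: [0.4595, -0.0408, 0.1309]
orientation: [-0.0, 1.0, 0.012, -0.001]
wrist_force: [-0.4, 0.2, -1.1]
grip_width: 0.29
```

Emit:
arm_command(motion=[[[0,0,0,0],[0,0,0,0]]])

```text
clock: 10.35
ee_pos: [0.4598, -0.0385, 0.1319]
orientation: [-0.0, 1.0, 0.014, -0.001]
wrist_force: [-0.3, 0.0, -0.6]
grip_width: 0.295
```

```bash
python3 - <<'E'
from to import *;from h import crop
import numpy as np
for n in("side","top"):
    d=ctrl.get_image(n);np.savez(n+"9.npz",**d)
    crop(d,*((240,130,140,130) if n=="side" else (310,130,100,120)),5,f"pics/{n}9.png")
to((.46,-.0404,.133,.026))
E
```

```text
t 10.45 p [ 0.46   -0.0383  0.1324] psi 0.0287 tilt [-0.0004  0.0004] F [ 0.8  0.5 -0.5] w 0.0258
[ 0.46   -0.0404  0.133   0.026 ] -> [-0.      0.0021 -0.0006] turn 0.0027
```

View pics/side9.png

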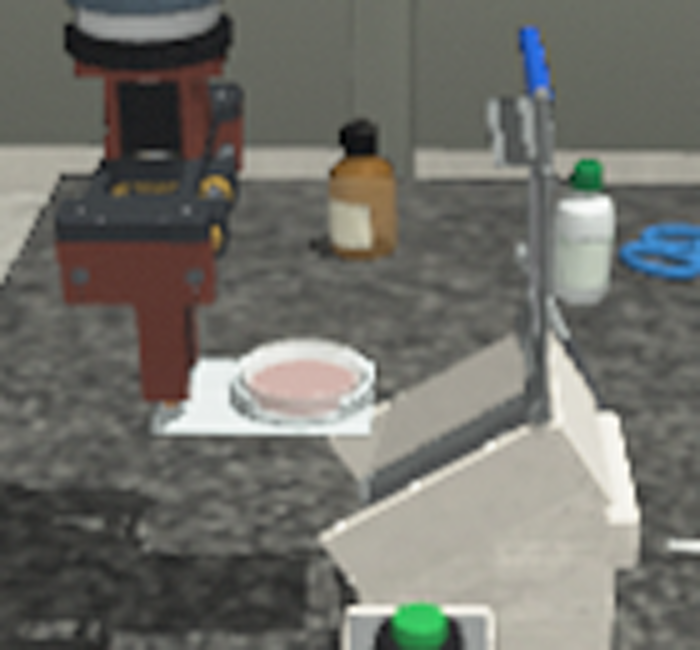

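View pics/top9.png

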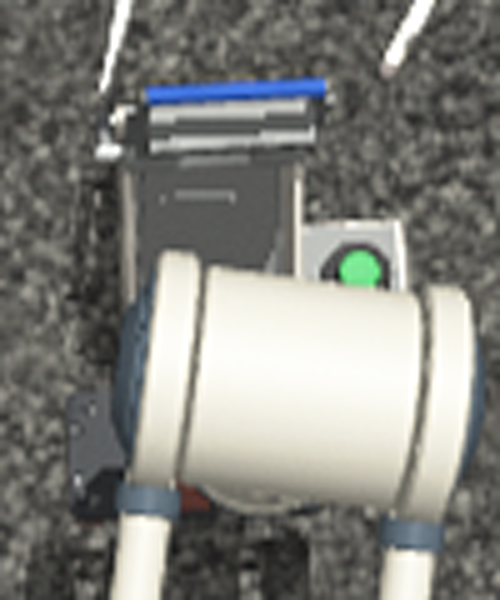

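```bash
python3 - <<'E'
from h import *
for n in("top9","side9"):
    d=ld(n+".npz");P=cloud(d)
    m=(P[...,2]>.14)&(P[...,0]<.6)&(P[...,0]>.3)&(abs(P[...,1])<.25);X=P[m]
    for z in np.arange(.14,.6,.03):
        k=abs(X[:,2]-z)<.015
        if k.any(): print(n,round(z,2),k.sum(),"x",X[k,0].min().round(3),X[k,0].max().round(3),"y",X[k,1].min().round(3),X[k,1].max().round(3))
E
```

```text
top9 0.23 35 x 0.426 0.433 y -0.077 0.043
top9 0.26 256 x 0.426 0.491 y 0.025 0.052
top9 0.29 26 x 0.427 0.441 y -0.014 0.0
top9 0.32 5 x 0.422 0.434 y -0.03 -0.007
top9 0.35 37 x 0.421 0.433 y -0.051 -0.009
top9 0.38 16 x 0.423 0.431 y -0.042 -0.014
top9 0.41 9 x 0.302 0.426 y -0.031 0.017
top9 0.44 122 x 0.3 0.423 y -0.058 0.048
top9 0.47 1002 x 0.3 0.504 y -0.091 0.048
top9 0.5 1676 x 0.3 0.512 y -0.105 0.048
top9 0.53 1976 x 0.419 0.502 y -0.098 0.027
side9 0.14 209 x 0.449 0.554 y -0.07 -0.006
side9 0.17 117 x 0.45 0.473 y -0.067 -0.016
side9 0.2 50 x 0.433 0.495 y -0.121 0.036
side9 0.23 517 x 0.428 0.496 y -0.129 0.038
side9 0.26 673 x 0.431 0.496 y -0.131 0.05
side9 0.29 257 x 0.426 0.498 y -0.077 -0.023
side9 0.32 433 x 0.423 0.5 y -0.079 -0.02
side9 0.35 521 x 0.421 0.5 y -0.081 -0.033
side9 0.38 528 x 0.425 0.499 y -0.08 -0.002
side9 0.41 594 x 0.3 0.498 y -0.079 0.032
side9 0.44 1018 x 0.3 0.507 y -0.106 0.038
side9 0.47 1827 x 0.3 0.515 y -0.113 0.037
side9 0.5 1355 x 0.3 0.514 y -0.113 0.041
side9 0.53 312 x 0.424 0.499 y -0.103 0.014
```

```bash
python3 - <<'E'
from h import *
s=ld("side9.npz")
for dz in (-.01,-.005,0,.005): print(dz,proj(s,[.455,-.0742,.124]).round(1),proj(s,[.559,-.0715,.124+dz]).round(1))
E
```

```text
-0.01 [269.9 216.5] [313.8 220.3]
-0.005 [269.9 216.5] [313.8 218.4]
0 [269.9 216.5] [313.8 216.6]
0.005 [269.9 216.5] [313.8 214.7]
```

Emit:
arm_command(motion=[[[0.02,0.001,0.008,0.001],[0.045,0.0015,0.016,0.002],[0.07,0.002,0.0165,0.003],[0.086,0.0025,0.0165,0.003],[0.086,0.0025,0.0165,0.003]]])

```text
clock: 10.95
ee_pos: [0.5471, -0.0383, 0.1155]
orientation: [-0.0, 1.0, 0.013, -0.0]
wrist_force: [-1.0, 0.3, -0.7]
grip_width: 0.294
```

Emit:
arm_command(motion=[[[0,0,0,0],[0,0,0,0]]])

```text
clock: 11.15
ee_pos: [0.5455, -0.039, 0.1162]
orientation: [-0.0, 1.0, 0.012, -0.0]
wrist_force: [-0.2, 0.7, -0.7]
grip_width: 0.29
```

```bash
python3 - <<'E'
from to import *;from h import crop
import numpy as np
for n in("side","top"):
    d=ctrl.get_image(n);np.savez(n+"10.npz",**d)
    crop(d,*((270,160,110,90) if n=="side" else (310,130,100,120)),(6 if n=="side" else 5),f"pics/{n}10.png")
to((.548,-.0381,.112,.026))
E
```

```text
t 11.25 p [ 0.5456 -0.0392  0.1165] psi 0.0242 tilt [ 0.0004 -0.    ] F [-0.7  0.1 -1.2] w 0.0256
[ 0.548  -0.0381  0.112   0.026 ] -> [ 0.0024 -0.0011  0.0045] turn -0.0018
```

View pics/side10.png

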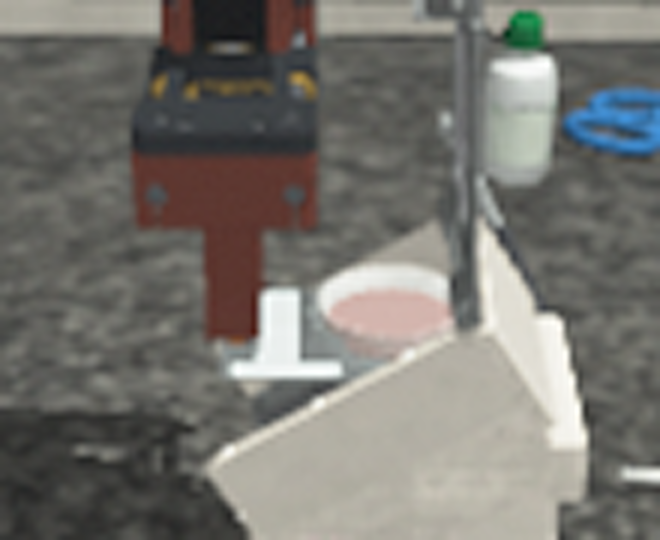

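View pics/top10.png

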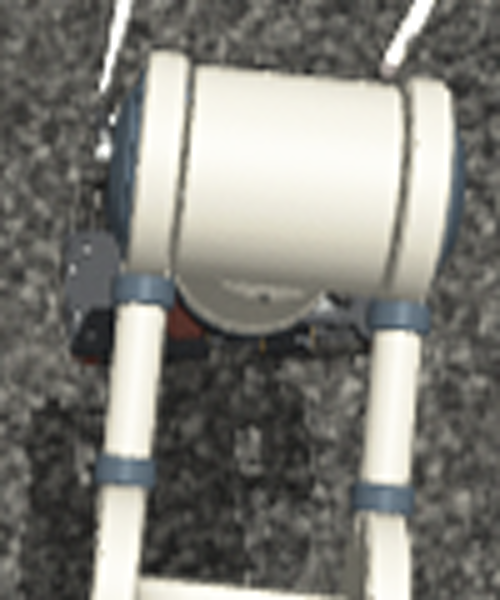

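Emit:
arm_command(motion=[[[0.002,-0.001,0.003,0],[0.002,-0.001,0.006,0],[0.0015,-0.001,0.009,0],[0.001,-0.001,0.012,0],[0.001,-0.001,0.012,0]]], squeeze=15)

```text
clock: 11.75
ee_pos: [0.5469, -0.0384, 0.1036]
orientation: [-0.0, 1.0, 0.012, -0.0]
wrist_force: [0.3, -0.1, 0.1]
grip_width: 0.295
```

```bash
python3 - <<'E'
from to import *;from h import crop
import numpy as np
for n in("side",):
    d=ctrl.get_image(n);np.savez(n+"11.npz",**d)
    crop(d,270,160,110,90,6,f"pics/{n}11.png")
to((.5446,-.0381,.0978,.026),(.5438,-.0381,.0836,.026))
E
```

```text
t 11.8 p [ 0.5469 -0.0384  0.1039] psi 0.0239 tilt [-0.0004  0.0001] F [-0.7  0.1 -0.1] w 0.0264
[ 0.5446 -0.0381  0.0978  0.026 ] -> [-0.0023 -0.0004  0.0061] turn -0.0021
[ 0.5438 -0.0381  0.0836  0.026 ] -> [-0.0031 -0.0004  0.0203] turn -0.0021
```

View pics/side11.png

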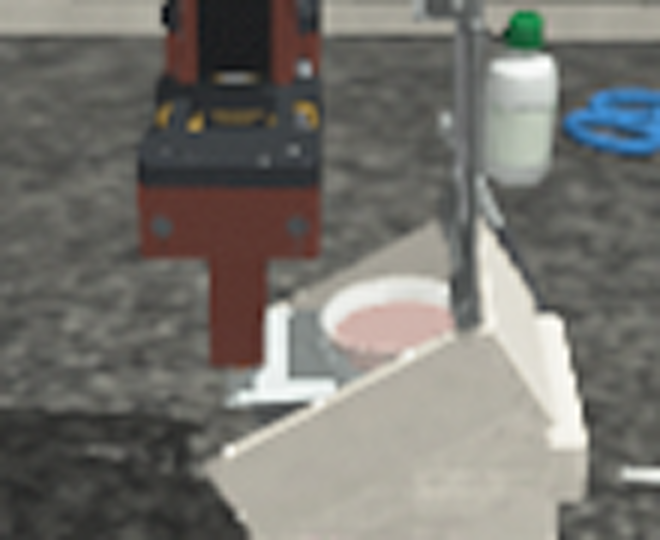

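Emit:
arm_command(motion=[[[-0.002,0,0.005,-0.001],[-0.0025,0,0.01,-0.002],[-0.003,0,0.015,-0.002],[-0.003,0,0.02,-0.002],[-0.003,0,0.02,-0.002]]])

```text
clock: 12.3
ee_pos: [0.5435, -0.0384, 0.0829]
orientation: [-0.0, 1.0, 0.013, -0.001]
wrist_force: [-0.2, 0.2, 0.8]
grip_width: 0.293
```

```bash
python3 - <<'E'
from to import *;from h import crop
import numpy as np
for n in("side",):
    d=ctrl.get_image(n);np.savez(n+"12.npz",**d)
    crop(d,270,160,110,90,6,f"pics/{n}12.png")
to((.5449,-.0381,.0695,.026),(.548,-.0381,.0557,.026))
E
```

```text
t 12.35 p [ 0.5436 -0.0384  0.0833] psi 0.0261 tilt [-0.0017  0.0002] F [-0.3 -0.9 -0.6] w 0.0259
[ 0.5449 -0.0381  0.0695  0.026 ] -> [ 0.0014 -0.0003  0.0138] turn 0.0001
[ 0.548  -0.0381  0.0557  0.026 ] -> [ 0.0045 -0.0002  0.0276] turn 0.0001
```

View pics/side12.png

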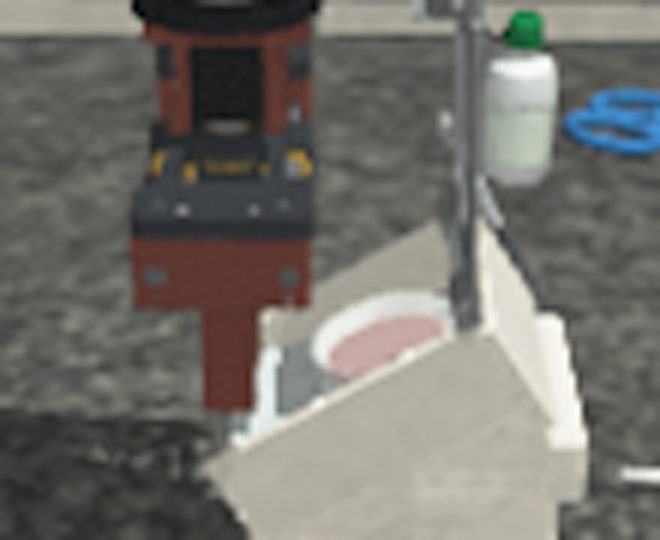

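Tilting as planned (dish at (390,340) in the crop), with forces below 1 N. Continuing.

Emit:
arm_command(motion=[[[0.0005,0,0.005,0],[0.001,0,0.01,0],[0.0018,0,0.015,0],[0.003,0,0.02,0],[0.003,0,0.02,0]]])

```text
clock: 12.85
ee_pos: [0.5472, -0.0384, 0.0636]
orientation: [-0.0, 1.0, 0.013, -0.0]
wrist_force: [0.2, -0.0, -1.1]
grip_width: 0.294
```

```bash
python3 - <<'E'
from to import *;from h import crop
import numpy as np
for n in("side",):
    d=ctrl.get_image(n);np.savez(n+"13.npz",**d)
    crop(d,270,160,110,90,6,f"pics/{n}13.png")
to((.548,-.0381,.0557,.026))
E
```

```text
t 12.9 p [ 0.547  -0.0384  0.0636] psi 0.026 tilt [-0.0007  0.0001] F [-0.5  0.2 -1. ] w 0.0261
[ 0.548  -0.0381  0.0557  0.026 ] -> [ 0.001  -0.0003  0.0079] turn 0.0
```

View pics/side13.png

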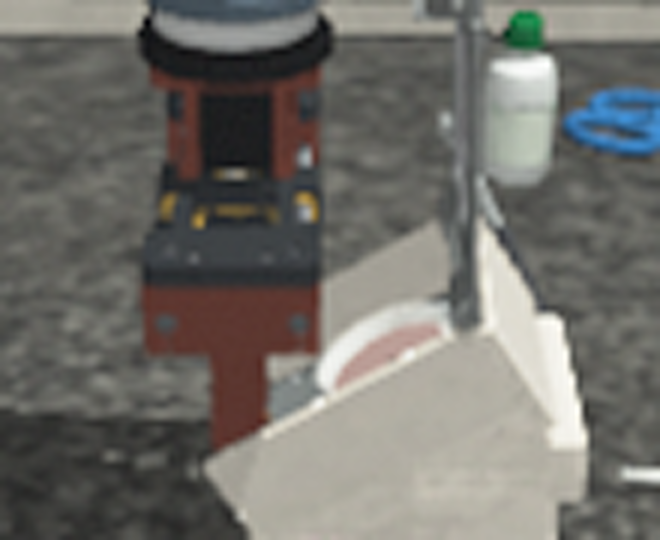

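Emit:
arm_command(motion=[[[0.0005,0,0.003,0],[0.001,0,0.006,0],[0.0015,0,0.008,0],[0.0015,0,0.008,0]]])

```text
clock: 13.3
ee_pos: [0.5488, -0.0384, 0.0611]
orientation: [0.0, 1.0, 0.013, 0.001]
wrist_force: [-13.4, 2.0, 25.1]
grip_width: 0.291
```

```bash
python3 to.py .548,-.0381,.0557,.026
```

```text
t 13.3 p [ 0.5488 -0.0384  0.0611] psi 0.0262 tilt [ 0.0021 -0.0004] F [-13.4   2.   25.1] w 0.0255
[ 0.548  -0.0381  0.0557  0.026 ] -> [-0.0008 -0.0003  0.0054] turn 0.0002
```

Emit:
arm_command(motion=[[[0,0,-0.003,0],[0,0,-0.004,0],[0,0,-0.004,0]]])

```text
clock: 13.6
ee_pos: [0.5487, -0.0383, 0.0613]
orientation: [0.0, 1.0, 0.013, 0.0]
wrist_force: [-3.8, -0.3, 8.0]
grip_width: 0.295
```

```bash
python3 - <<'E'
from to import *;from h import crop
import numpy as np
for n in("side","top"):
    d=ctrl.get_image(n);np.savez(n+"14.npz",**d)
    crop(d,*((290,180,80,70) if n=="side" else (310,130,100,120)),(9 if n=="side" else 5),f"pics/{n}14.png")
to((.548,-.0381,.0557,.026))
E
```

```text
t 13.7 p [ 0.5487 -0.0384  0.0613] psi 0.0261 tilt [ 0.0007 -0.0001] F [-3.7  0.2  8.9] w 0.026
[ 0.548  -0.0381  0.0557  0.026 ] -> [-0.0007 -0.0003  0.0056] turn 0.0001
```

View pics/side14.png

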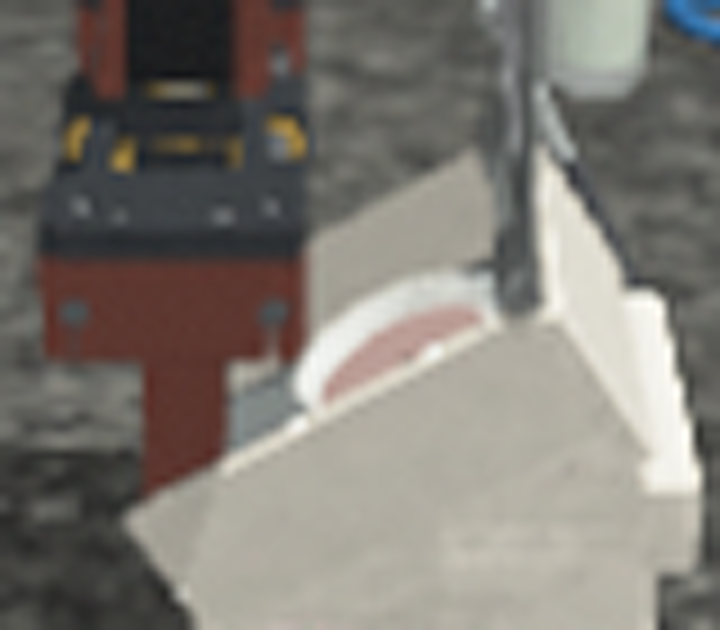

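```bash
python3 - <<'E'
from h import *
def pink(n,box):
    d=ld(n);P=cloud(d);f=d["frame"].astype(int);u0,v0,w,h=box
    m=np.zeros(f.shape[:2],bool);m[v0:v0+h,u0:u0+w]=1
    m&=(f[...,0]-f[...,1]>15)&(f[...,0]-f[...,2]>8)&(f[...,0]>120)
    X=P[m];c=np.median(X,0);X=X[np.linalg.norm(X-c,axis=1)<.045]
    A=np.c_[X[:,:2],np.ones(len(X))];k,r,_,_=np.linalg.lstsq(A,X[:,2],rcond=None);e=X[:,2]-A@k
    print(n,len(X),c.round(4),k.round(3),"pitch deg",np.degrees(np.arctan(k[0])).round(1),"std",e.std().round(4))
pink("side9.npz",(270,190,60,30));pink("side13.npz",(310,200,50,40));pink("side14.npz",(310,200,45,40))
# wall/bed slope from side: inner face of left wall top edge etc.
s=ld("side14.npz");t=ld("top0.npz");P=cloud(t)
m=(P[...,0]>.555)&(P[...,0]<.63)&(P[...,1]>-.065)&(P[...,1]<-.01)&(P[...,2]<.105);X=P[m];A=np.c_[X[:,:2],np.ones(len(X))];k=np.linalg.lstsq(A,X[:,2],rcond=None)[0];print("floor",k,len(X),(X[:,2]-A@k).std(),"z at centre",k@[.603,-.0367,1])
S0=cloud(ld("side0.npz"))
m=(S0[...,0]>.54)&(S0[...,0]<.63)&(S0[...,1]>-.07)&(S0[...,1]<.0)&(S0[...,2]<.12)&(S0[...,2]>.05);X=S0[m];print("side floor pts",len(X));
if len(X): print(np.c_[X,X[:,2]-(.077+.625*(X[:,0]-.603))].round(4)[::6])
E
```

```text
side9.npz 143 [ 0.5241 -0.05    0.1401] [0.007 0.052 0.139] pitch deg 0.4 std 0.0016
side13.npz 69 [ 0.6049 -0.0406  0.1033] [ 0.523 -0.025 -0.216] pitch deg 27.6 std 0.0007
side14.npz 68 [ 0.6061 -0.0389  0.1023] [ 0.524 -0.032 -0.217] pitch deg 27.7 std 0.0007
floor [ 0.62613235  0.02577438 -0.29866517] 493 0.0024558190904481495 z at centre 0.07794672413365283
side floor pts 103
[[ 6.283e-01 -2.000e-04  9.260e-02 -2.000e-04]
 [ 6.231e-01 -7.500e-03  9.070e-02  1.100e-03]
 [ 6.206e-01 -7.000e-03  8.740e-02 -6.000e-04]
 [ 6.180e-01 -1.060e-02  8.650e-02  1.000e-04]
 [ 6.130e-01 -1.060e-02  8.350e-02  2.000e-04]
 [ 6.105e-01 -1.110e-02  8.080e-02 -9.000e-04]
 [ 6.003e-01 -7.700e-03  7.560e-02  4.000e-04]
 [ 5.926e-01 -6.600e-03  7.190e-02  1.400e-03]
 [ 5.874e-01 -3.800e-03  6.710e-02 -1.000e-04]
 [ 5.796e-01 -2.900e-03  6.340e-02  1.100e-03]
 [ 5.664e-01 -7.000e-04  5.880e-02  4.700e-03]
 [ 5.875e-01 -1.360e-02  6.690e-02 -4.000e-04]
 [ 5.798e-01 -1.140e-02  6.250e-02 -0.000e+00]
 [ 5.665e-01 -3.500e-03  5.440e-02  2.000e-04]
 [ 5.535e-01 -6.000e-03  5.260e-02  6.500e-03]
 [ 5.694e-01 -1.100e-02  5.600e-02 -0.000e+00]
 [ 5.669e-01 -1.510e-02  5.540e-02  9.000e-04]
 [ 5.566e-01 -1.710e-02  5.030e-02  2.300e-03]]
```

Emit:
arm_command(motion=[[[0.001,0,-0.003,0],[0.003,0,-0.003,0],[0.005,0,-0.002,0],[0.005,0,0.0,0],[0.005,0,0.002,0]]])

```text
clock: 14.2
ee_pos: [0.5541, -0.0382, 0.0581]
orientation: [-0.0, 1.0, 0.013, 0.0]
wrist_force: [-0.5, 0.0, 1.7]
grip_width: 0.294
```

```bash
python3 to.py .548,-.0381,.0557,.026
```

```text
t 14.2 p [ 0.5541 -0.0382  0.0581] psi 0.0261 tilt [0.001 0.   ] F [-0.5  0.   1.7] w 0.0258
[ 0.548  -0.0381  0.0557  0.026 ] -> [-0.0061 -0.0003  0.0023] turn 0.0001
```

```bash
cat > pk.py <<'E'
from h import *
def pink(n,box):
    d=ld(n) if isinstance(n,str) else n;P=cloud(d);f=d["frame"].astype(int);u0,v0,w,h=box
    m=np.zeros(f.shape[:2],bool);m[v0:v0+h,u0:u0+w]=1
    m&=(f[...,0]-f[...,1]>15)&(f[...,0]-f[...,2]>8)&(f[...,0]>120)
    X=P[m];c=np.median(X,0);X=X[np.linalg.norm(X-c,axis=1)<.045]
    A=np.c_[X[:,:2],np.ones(len(X))];k,r,_,_=np.linalg.lstsq(A,X[:,2],rcond=None);e=X[:,2]-A@k
    print(len(X),c.round(4),k.round(3),"pitch deg",np.degrees(np.arctan(k[0])).round(1),"std",e.std().round(4))
E
python3 - <<'E'
from to import *;from h import crop;from pk import pink
import numpy as np
for n in("side","top"):
    d=ctrl.get_image(n);np.savez(n+"15.npz",**d)
    if n=="side":pink(d,(310,200,45,40))
    crop(d,*((290,180,80,70) if n=="side" else (310,130,100,120)),(9 if n=="side" else 5),f"pics/{n}15.png")
E
```

```text
50 [ 0.6074 -0.0371  0.102 ] [ 0.589 -0.009 -0.258] pitch deg 30.5 std 0.0007
```

View pics/side15.png

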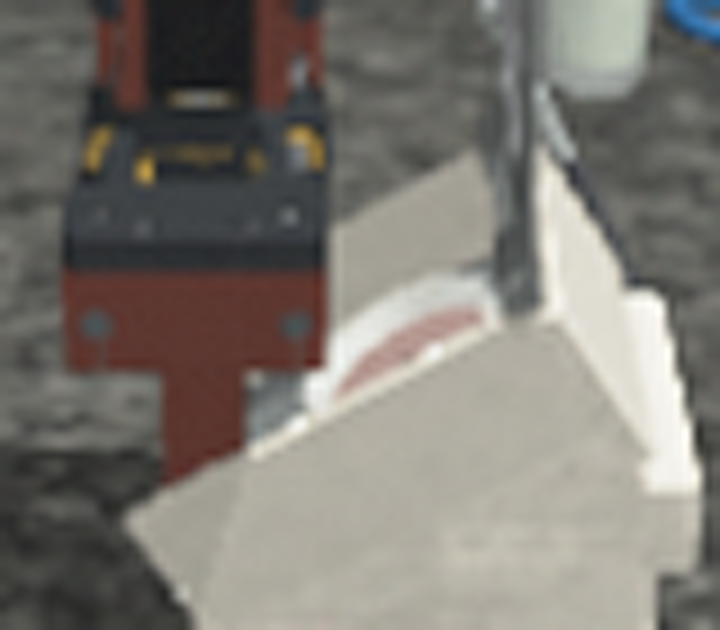

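Emit:
arm_command(motion=[[[0,0,0.001,0],[0,0,0.002,0],[0,0,0.003,0],[0,0,0.003,0]]])

```text
clock: 14.7
ee_pos: [0.5538, -0.0382, 0.0565]
orientation: [0.0, 1.0, 0.013, 0.0]
wrist_force: [-3.5, -0.0, 7.6]
grip_width: 0.297
```

```bash
python3 - <<'E'
from to import *;from pk import pink
d=ctrl.get_image("side");pink(d,(310,200,45,40));to()
E
```

```text
45 [ 0.605  -0.0377  0.1011] [ 0.612 -0.028 -0.273] pitch deg 31.5 std 0.0008
t 14.75 p [ 0.5538 -0.0382  0.0565] psi 0.0261 tilt [ 0.001 -0.   ] F [-3.5  0.1  6.8] w 0.0258
```

Emit:
arm_command(motion=[[[0,0,-0.001,0],[0,0,-0.001,0]]], jaw=0.04)

```text
clock: 14.95
ee_pos: [0.5535, -0.0384, 0.0564]
orientation: [0.0, 1.0, 0.013, -0.0]
wrist_force: [-1.4, -0.4, 2.7]
grip_width: 0.435
```

Emit:
arm_command(motion=[[[0,0,0,0],[0,0,-0.015,0],[0,0,-0.04,0],[-0.02,0,-0.08,0],[-0.06,0,-0.12,0]]])

```text
clock: 15.45
ee_pos: [0.4983, -0.0395, 0.1729]
orientation: [-0.0, 1.0, 0.013, -0.0]
wrist_force: [0.4, 0.6, 1.6]
grip_width: 0.456
```

Emit:
arm_command(motion=[[[-0.03,0,-0.03,0],[-0.06,0,-0.07,0],[-0.09,0,-0.11,0],[-0.1,0,-0.15,0],[-0.1,0,-0.15,0]]])

```text
clock: 15.95
ee_pos: [0.398, -0.0423, 0.3291]
orientation: [0.001, 1.0, 0.013, 0.006]
wrist_force: [-0.5, 0.5, 1.1]
grip_width: 0.453
```

```bash
python3 - <<'E'
from to import *;from h import crop;from pk import pink
import numpy as np
for n in("side","top"):
    d=ctrl.get_image(n);np.savez(n+"16.npz",**d)
    if n=="side":pink(d,(310,200,45,40))
    crop(d,*((290,180,80,70) if n=="side" else (325,140,60,60)),(9 if n=="side" else 9),f"pics/{n}16.png")
to()
E
```

```text
50 [ 0.5599 -0.0365  0.0785] [ 0.44  -0.263 -0.181] pitch deg 23.8 std 0.0052
t 16.05 p [ 0.3985 -0.0423  0.323 ] psi 0.026 tilt [ 0.0034 -0.0005] F [ 0.7 -0.8 -0.1] w 0.0399
```

View pics/side16.png

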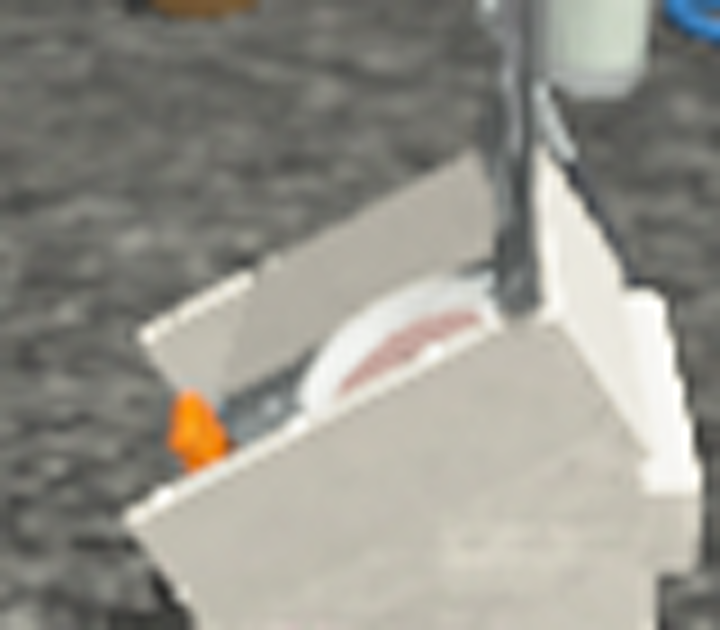

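View pics/top16.png

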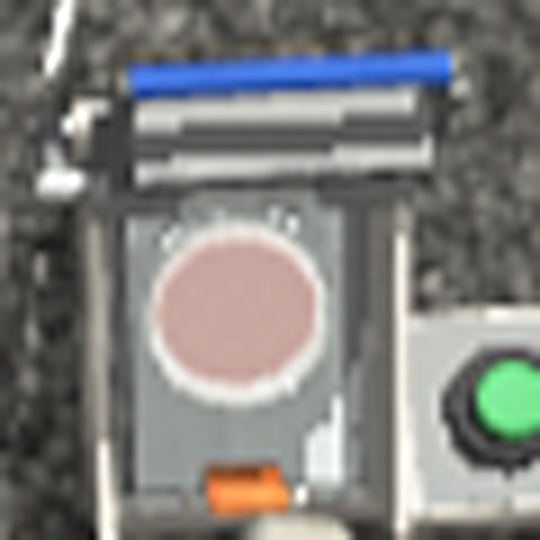

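```bash
python3 - <<'E'
from h import *;from pk import pink
pink("side16.npz",(322,205,28,40));pink("top16.npz",(340,163,22,22))
t=ld("top16.npz")
f=lambda p:(325+(p[0]+.5)/9-.5,140+(p[1]+.5)/9-.5)
# intersect with planes parallel bed: solve by iterating: bed frame
c,s=np.cos(np.radians(32)),np.sin(np.radians(32));yw=.026
ex=np.array([c*np.cos(yw),c*np.sin(yw),s]);ey=np.array([-np.sin(yw),np.cos(yw),0]);n=np.cross(ex,ey);B=np.array([.603,-.0367,.077])
def onbed(d,u,v,h):
    r=d["R"].T@np.array([(u-d["cx"])/d["fx"],(v-d["cy"])/d["fy"],1]);o=-d["R"].T@d["t"]
    X=o+r*((B+h*n-o)@n)/(r@n);return np.array([(X-B)@ex,(X-B)@ey])*1000
print("dish lid centre (bed mm)",onbed(t,*f((239,314)),.017).round(1))
print("fin top centre",onbed(t,*f((250,478)),.030).round(1))
for p in((135,215),(345,205),(135,492),(343,490)):print("plate corner",onbed(t,*f(p),.003).round(1))
for p in((122,300),(356,300)):print("rim side",onbed(t,*f(p),.008).round(1))
for p in((160,495),(320,492)):print("rim low",onbed(t,*f(p),.008).round(1))
E
```

```text
43 [ 0.6075 -0.0358  0.0997] [ 0.606 -0.042 -0.27 ] pitch deg 31.2 std 0.0008
228 [ 0.6073 -0.0338  0.1015] [ 0.637  0.029 -0.285] pitch deg 32.5 std 0.0023
dish lid centre (bed mm) [15.1  2.4]
fin top centre [-38.1   0.8]
plate corner [46.4 34.8]
plate corner [ 46.1 -34.4]
plate corner [-52.4  37.7]
plate corner [-55.6 -33.3]
rim side [18.8 40.3]
rim side [ 14.6 -37.3]
rim low [-51.8  29.5]
rim low [-53.8 -24.9]
```

Emit:
arm_command(motion=[[[0,0,-0.01,-0.14],[0.01,0,-0.02,-0.28],[0.02,0,-0.025,-0.42],[0.04,0,-0.025,-0.56],[0.06,0,-0.025,-0.7]]], jaw=0.036)

```text
clock: 16.55
ee_pos: [0.4591, -0.0406, 0.3446]
orientation: [-0.001, 0.934, 0.358, -0.001]
wrist_force: [0.4, 0.1, 0.2]
grip_width: 0.412
```

```bash
python3 to.py .54,-.036,.345,1.597
```

```text
t 16.55 p [ 0.4591 -0.0406  0.3446] psi 0.7319 tilt [-0.0029  0.0006] F [0.4 0.1 0.2] w 0.0362
[ 0.54  -0.036  0.345  1.597] -> [ 0.0632  0.0507 -0.0006] turn -0.8651
```

Emit:
arm_command(motion=[[[0.013,0.01,0,-0.14],[0.026,0.02,0,-0.28],[0.039,0.03,0,-0.42],[0.052,0.04,0,-0.56],[0.063,0.05,0,-0.7]]])

```text
clock: 17.05
ee_pos: [0.5395, -0.0359, 0.3436]
orientation: [-0.002, 0.754, 0.656, -0.001]
wrist_force: [-0.7, -0.1, 0.2]
grip_width: 0.409
```

```bash
python3 to.py .63,-.036,.345,1.597
```

```text
t 17.05 p [ 0.5395 -0.0359  0.3436] psi 1.4323 tilt [-0.0045  0.0008] F [-0.7 -0.1  0.2] w 0.0359
[ 0.63  -0.036  0.345  1.597] -> [ 0.0124  0.0896 -0.0018] turn -0.1647
```

Emit:
arm_command(motion=[[[0.004,0.025,-0.001,-0.08],[0.008,0.055,-0.002,-0.13],[0.0124,0.08,-0.002,-0.1647],[0.0124,0.0896,-0.002,-0.1647],[0.0124,0.0896,-0.002,-0.1647]]])

```text
clock: 17.55
ee_pos: [0.6302, -0.0369, 0.344]
orientation: [-0.003, 0.7, 0.714, -0.002]
wrist_force: [-0.2, 0.2, -0.3]
grip_width: 0.408
```

Emit:
arm_command(motion=[[[0,0,0,0],[0,0,0,0]]])

```text
clock: 17.75
ee_pos: [0.6286, -0.0368, 0.3482]
orientation: [-0.0, 0.7, 0.714, -0.0]
wrist_force: [0.6, 0.3, 0.3]
grip_width: 0.406
```

```bash
python3 - <<'E'
from to import *;from h import crop
import numpy as np
for n in("side","top"):
    d=ctrl.get_image(n);np.savez(n+"17.npz",**d)
    crop(d,*((310,80,80,100) if n=="side" else (310,120,100,100)),6,f"pics/{n}17.png")
to((.63,-.036,.285,1.597))
E
```

```text
t 17.85 p [ 0.6285 -0.0369  0.349 ] psi 1.5906 tilt [ 0.0006 -0.    ] F [ 0.2 -0.6 -0.8] w 0.0359
[ 0.63  -0.036  0.285  1.597] -> [0.0009 0.0015 0.064 ] turn -0.0064
```

View pics/side17.png

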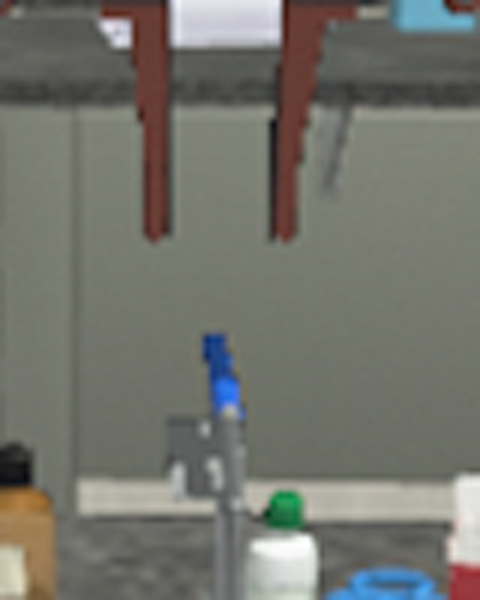

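Fingers (155 and 285 in the crop) straddle the bar (~221). Descending.

Emit:
arm_command(motion=[[[0.001,0.0015,0.02,-0.006],[0.001,0.0015,0.045,-0.006],[0.001,0.0015,0.06,-0.006],[0.001,0.0015,0.063,-0.006],[0.001,0.0015,0.063,-0.006]]])

```text
clock: 18.35
ee_pos: [0.6301, -0.0359, 0.2857]
orientation: [-0.0, 0.698, 0.716, -0.0]
wrist_force: [-0.1, 0.1, 0.0]
grip_width: 0.409
```

```bash
python3 - <<'E'
from to import *;from h import crop
import numpy as np
for n in("side",):
    d=ctrl.get_image(n);np.savez(n+"18.npz",**d)
    crop(d,310,80,80,100,6,f"pics/{n}18.png")
to((.63,-.036,.285,1.597))
E
```

```text
t 18.4 p [ 0.6304 -0.0359  0.2867] psi 1.5966 tilt [ 0.0013 -0.0001] F [ 0.1 -0.4  0.4] w 0.036
[ 0.63  -0.036  0.285  1.597] -> [-0.0001 -0.0004  0.0017] turn -0.0004
```

View pics/side18.png

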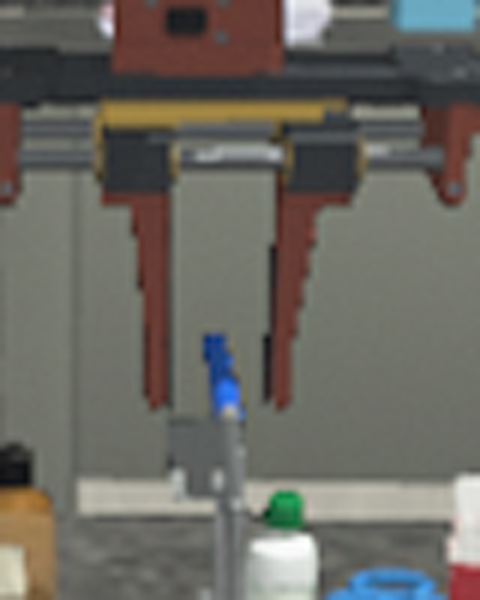

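```bash
python3 - <<'E'
from h import *
s=ld("side18.npz")
for X in([.63,-.076,.295],[.629,.004,.295],[.63,-.036,.295],[.63,-.036,.286],[.612,-.026,.286],[.612,-.046,.286]): print(X,(proj(s,X)-[310,80]+.5)*6-.5)
E
```

```text
[0.63, -0.076, 0.295] [220.64272067 411.93523834]
[0.629, 0.004, 0.295] [210.77139696 344.96221758]
[0.63, -0.036, 0.295] [216.83861211 376.98660788]
[0.63, -0.036, 0.286] [216.04386868 400.24596077]
[0.612, -0.026, 0.286] [167.41643349 391.39628854]
[0.612, -0.046, 0.286] [168.1525721  408.50587345]
```

Emit:
arm_command(motion=[[[0,0,0,0],[0,0,0,0],[0,0,0,0],[0,0,0,0]]], jaw=0.0, squeeze=20)

```text
clock: 18.8
ee_pos: [0.6307, -0.0359, 0.286]
orientation: [0.0, 0.698, 0.716, 0.0]
wrist_force: [0.1, -0.4, 1.3]
grip_width: 0.107
```

```bash
python3 to.py
```

```text
t 18.8 p [ 0.6307 -0.0359  0.286 ] psi 1.5968 tilt [ 0.0009 -0.0001] F [ 0.1 -0.4  1.3] w 0.0094
```

```bash
python3 - <<'E'
import numpy as np
f0=212-np.degrees(2.1)
q=2.1-np.arange(0,2.11,.07)
for i,a in enumerate(q):
    f=np.radians(212-np.degrees(a)); print(i,a.round(2),(150*np.array([np.cos(f)-np.cos(np.radians(f0)),-(np.sin(f)-np.sin(np.radians(f0)))])).round(1))
E
```

```text
0 2.1 [ 0. -0.]
1 2.03 [-10.5   0.7]
2 1.96 [-20.9   2.1]
3 1.89 [-31.2   4.2]
4 1.82 [-41.3   7.1]
5 1.75 [-51.1  10.6]
6 1.68 [-60.8  14.8]
7 1.61 [-70.   19.7]
8 1.54 [-79.   25.2]
9 1.47 [-87.5  31.4]
10 1.4 [-95.6  38.1]
11 1.33 [-103.1   45.4]
12 1.26 [-110.2   53.1]
13 1.19 [-116.7   61.4]
14 1.12 [-122.6   70.1]
15 1.05 [-127.8   79.1]
16 0.98 [-132.5   88.6]
17 0.91 [-136.4   98.3]
18 0.84 [-139.7  108.3]
19 0.77 [-142.3  118.4]
20 0.7 [-144.1  128.8]
21 0.63 [-145.2  139.2]
22 0.56 [-145.6  149.7]
23 0.49 [-145.3  160.2]
24 0.42 [-144.2  170.6]
25 0.35 [-142.4  181. ]
26 0.28 [-139.8  191.2]
27 0.21 [-136.6  201.2]
28 0.14 [-132.7  210.9]
29 0.07 [-128.1  220.3]
30 0.0 [-122.8  229.4]
```

Emit:
arm_command(motion=[[[0,-0.005,0.0003,0],[0,-0.0105,0.0007,0],[0,-0.0157,0.0014,0],[0,-0.0209,0.0021,0],[0,-0.0209,0.0021,0]]])

```text
clock: 19.3
ee_pos: [0.6088, -0.0365, 0.2834]
orientation: [-0.0, 0.698, 0.716, -0.0]
wrist_force: [0.7, -1.1, 0.8]
grip_width: 0.106
```

```bash
python3 - <<'E'
from to import *;from h import crop
import numpy as np
for n in("side",):
    d=ctrl.get_image(n);np.savez(n+"19.npz",**d)
    crop(d,310,80,80,100,6,f"pics/{n}19.png")
to()
E
```

```text
t 19.35 p [ 0.6091 -0.0365  0.2835] psi 1.5965 tilt [-0.0003 -0.    ] F [ 0.5 -0.2  2.1] w 0.009
```

View pics/side19.png

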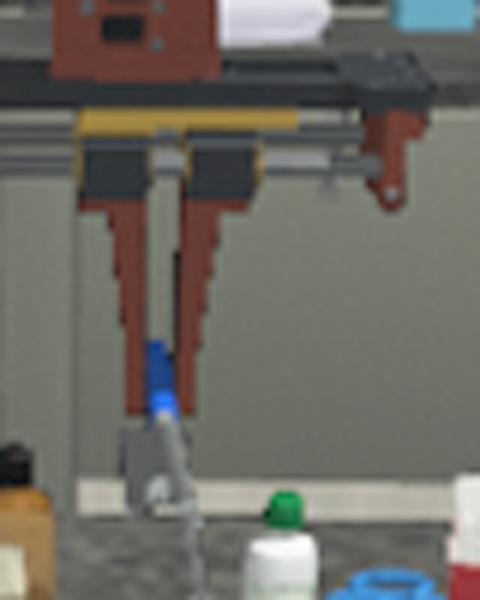

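Emit:
arm_command(motion=[[[0,-0.0103,0.0021,0],[0,-0.0204,0.005,0],[0,-0.0302,0.0085,0],[0,-0.0399,0.0127,0],[0,-0.0491,0.0176,0]]])

```text
clock: 19.85
ee_pos: [0.5601, -0.0375, 0.2657]
orientation: [-0.0, 0.698, 0.716, 0.0]
wrist_force: [0.8, -0.1, 1.1]
grip_width: 0.106
```

```bash
python3 - <<'E'
from to import *;from h import crop
import numpy as np
for n in("side",):
    d=ctrl.get_image(n);np.savez(n+"20.npz",**d)
    crop(d,270,80,110,110,6,f"pics/{n}20.png")
to()
E
```

```text
t 19.9 p [ 0.5589 -0.0376  0.2651] psi 1.5968 tilt [-0.002   0.0003] F [-0.6  0.1  0.7] w 0.0093
```

View pics/side20.png

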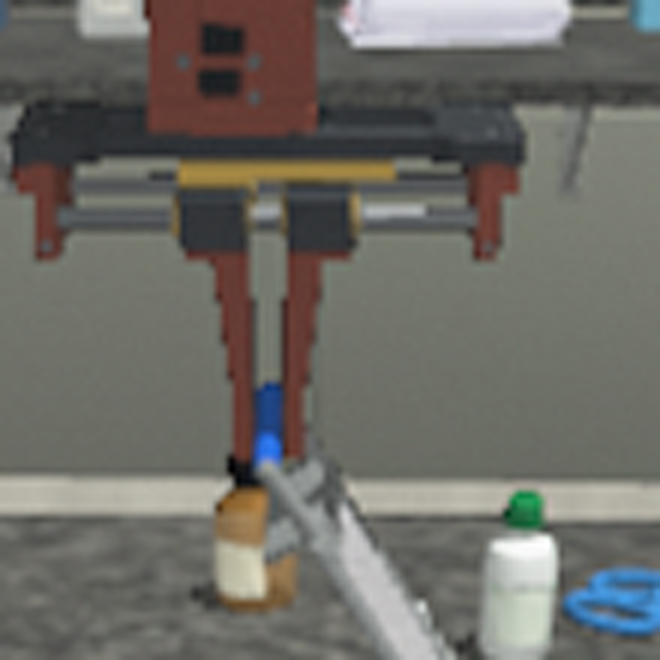

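Emit:
arm_command(motion=[[[0,-0.009,0.0055,0],[0,-0.0175,0.0117,0],[0,-0.0256,0.0184,0],[0,-0.0331,0.0257,0],[0,-0.0402,0.0334,0]]])

```text
clock: 20.4
ee_pos: [0.5201, -0.0385, 0.232]
orientation: [-0.0, 0.698, 0.716, 0.0]
wrist_force: [0.8, 0.3, -1.2]
grip_width: 0.105
```

Emit:
arm_command(motion=[[[0,-0.0065,0.0083,0],[0,-0.0124,0.017,0],[0,-0.0176,0.026,0],[0,-0.0223,0.0355,0],[0,-0.0262,0.0452,0]]])

```text
clock: 20.9
ee_pos: [0.494, -0.0392, 0.1863]
orientation: [-0.0, 0.698, 0.716, 0.0]
wrist_force: [2.3, 1.1, -2.5]
grip_width: 0.104
```

```bash
python3 - <<'E'
from to import *;from h import crop
import numpy as np
for n in("side",):
    d=ctrl.get_image(n);np.savez(n+"21.npz",**d)
    crop(d,250,100,120,130,5,f"pics/{n}21.png")
to()
E
```

```text
t 20.95 p [ 0.4933 -0.0392  0.1844] psi 1.5969 tilt [-0.0023  0.0007] F [ 3.5  2.2 -3.7] w 0.009
```

View pics/side21.png

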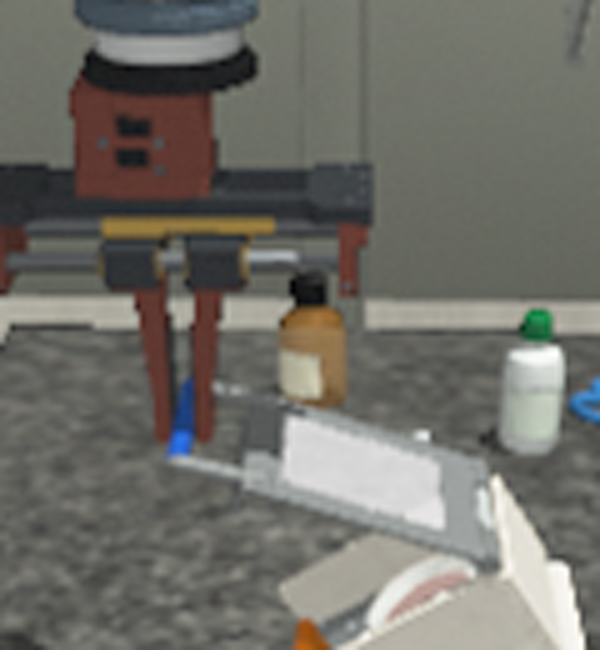

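Emit:
arm_command(motion=[[[0,-0.0025,0.01,0],[0,-0.005,0.0201,0],[0,-0.0067,0.0305,0],[0,-0.0078,0.0409,0],[0,-0.0082,0.0514,0]]])

```text
clock: 21.45
ee_pos: [0.4861, -0.0396, 0.1348]
orientation: [0.0, 0.698, 0.716, 0.0]
wrist_force: [1.3, 2.7, -1.1]
grip_width: 0.106
```

```bash
python3 - <<'E'
from to import *;from h import crop
import numpy as np
for n in("side",):
    d=ctrl.get_image(n);np.savez(n+"22.npz",**d)
    crop(d,250,110,120,130,5,f"pics/{n}22.png")
to()
E
```

```text
t 21.5 p [ 0.4861 -0.0396  0.133 ] psi 1.5968 tilt [-0.0003  0.0004] F [ 4.4  2.2 -2.9] w 0.0093
```

View pics/side22.png

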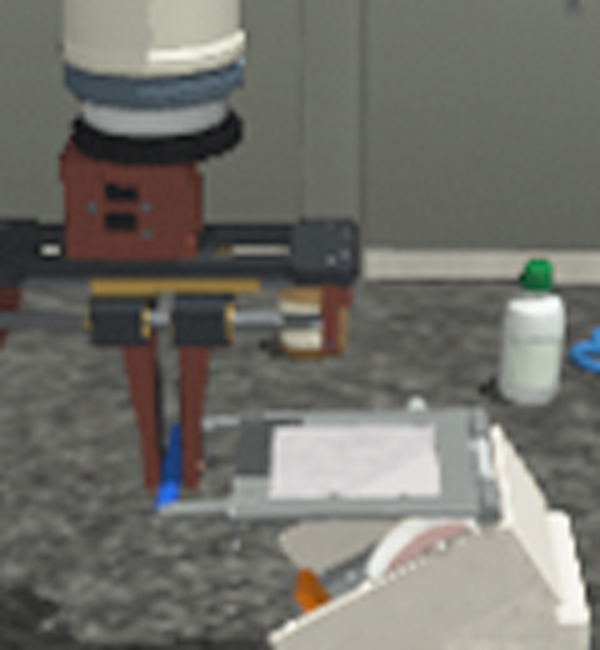

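Emit:
arm_command(motion=[[[0,0.0005,0.008,0],[0,0.0015,0.016,0],[0,0.003,0.024,0],[0,0.0045,0.0315,0],[0,0.0065,0.039,0]]])

```text
clock: 22.0
ee_pos: [0.4922, -0.0395, 0.0957]
orientation: [-0.001, 0.698, 0.716, -0.0]
wrist_force: [-2.5, 2.0, -1.9]
grip_width: 0.108
```

```bash
python3 - <<'E'
from to import *;from h import crop
import numpy as np
for n in("side",):
    d=ctrl.get_image(n);np.savez(n+"23.npz",**d)
    crop(d,250,120,120,130,5,f"pics/{n}23.png")
to()
E
```

```text
t 22.05 p [ 0.4925 -0.0395  0.0946] psi 1.5966 tilt [-0.0011  0.0001] F [ 0.4  2.  -3. ] w 0.0092
```

View pics/side23.png

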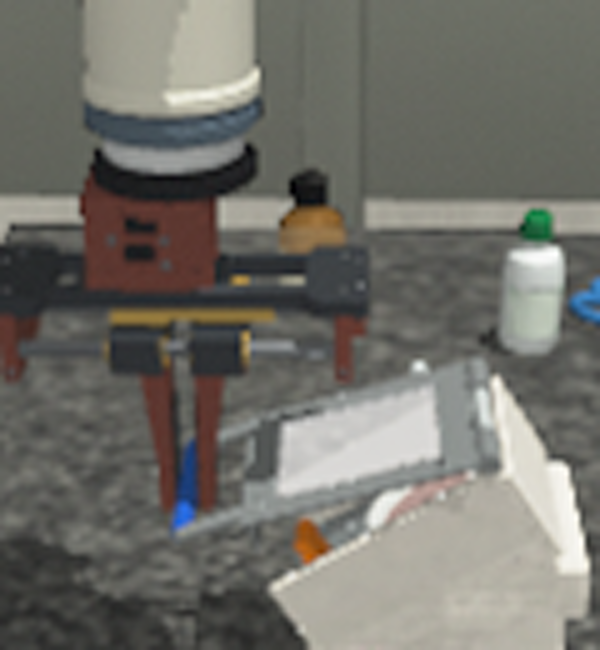

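Emit:
arm_command(motion=[[[0,0.0015,0.005,0],[0,0.003,0.0105,0],[0,0.005,0.016,0],[0,0.0073,0.021,0],[0,0.0073,0.021,0]]])

```text
clock: 22.55
ee_pos: [0.5, -0.0393, 0.075]
orientation: [-0.0, 0.698, 0.716, -0.0]
wrist_force: [-2.1, 1.8, -3.2]
grip_width: 0.105
```

```bash
python3 - <<'E'
from to import *;from h import crop
import numpy as np
for n in("side",):
    d=ctrl.get_image(n);np.savez(n+"24.npz",**d)
    crop(d,250,120,120,130,5,f"pics/{n}24.png")
to()
E
```

```text
t 22.6 p [ 0.4999 -0.0393  0.0754] psi 1.5967 tilt [-0.0003 -0.    ] F [-1.7  1.7 -3.6] w 0.0091
```

View pics/side24.png

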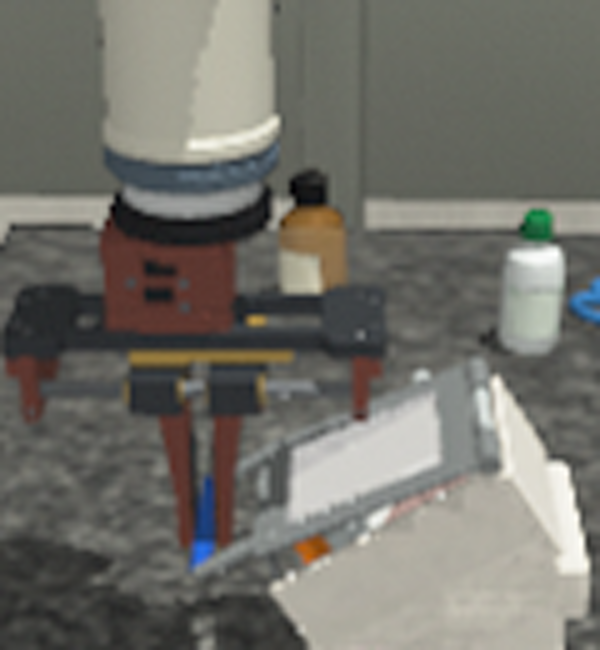

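Emit:
arm_command(motion=[[[0,0.0018,0.004,0],[0,0.0038,0.008,0],[0,0.006,0.012,0],[0,0.0082,0.016,0],[0,0.0082,0.016,0]]])

```text
clock: 23.1
ee_pos: [0.5087, -0.0391, 0.0597]
orientation: [0.0, 0.698, 0.716, 0.0]
wrist_force: [0.3, 1.5, -2.3]
grip_width: 0.108
```

```bash
python3 - <<'E'
from to import *;from h import crop
import numpy as np
for n in("side",):
    d=ctrl.get_image(n);np.savez(n+"25.npz",**d)
    crop(d,270,160,100,90,7,f"pics/{n}25.png")
to()
E
```

```text
t 23.15 p [ 0.5085 -0.0391  0.0599] psi 1.5967 tilt [0.001 0.   ] F [ 0.1  2.4 -2.8] w 0.0095
```

View pics/side25.png

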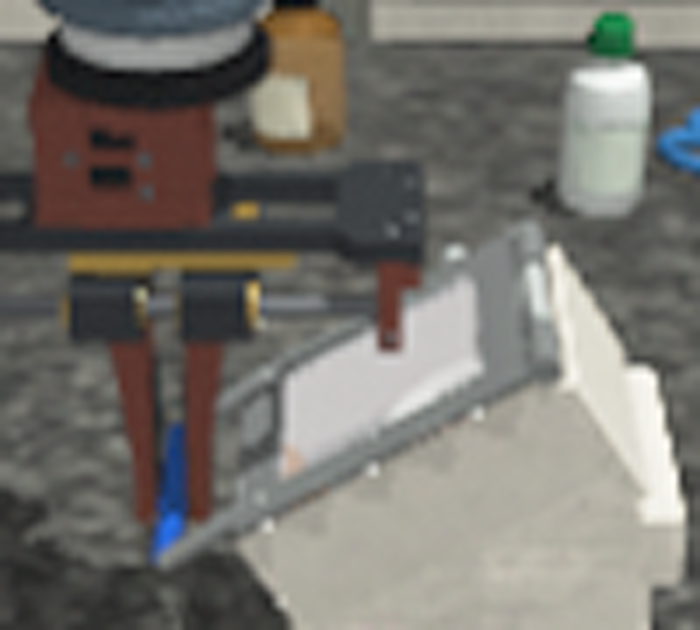

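Emit:
arm_command(motion=[[[0,0.001,0.002,0],[0,0.002,0.004,0],[0,0.0022,0.005,0],[0,0.0022,0.005,0]]])

```text
clock: 23.55
ee_pos: [0.5091, -0.0391, 0.0588]
orientation: [-0.0, 0.698, 0.716, -0.001]
wrist_force: [-16.7, 3.9, 19.9]
grip_width: 0.104
```

```bash
python3 to.py
```

```text
t 23.55 p [ 0.5091 -0.0391  0.0588] psi 1.5967 tilt [-0.0015 -0.0004] F [-16.7   3.9  19.9] w 0.0092
```

Emit:
arm_command(motion=[[[0,-0.001,-0.003,0],[0,-0.001,-0.003,0]]])

```text
clock: 23.75
ee_pos: [0.509, -0.0391, 0.059]
orientation: [0.0, 0.698, 0.716, -0.0]
wrist_force: [-5.2, 3.6, 5.5]
grip_width: 0.109
```

```bash
python3 - <<'E'
from to import *;from h import *
d=ctrl.get_image("side");np.savez("side26.npz",**d)
crop(d,270,160,100,90,7,"pics/side26.png")
to()
H=np.array([.6345,-.0356,.145]);yw=.026
for q in(0,.04,.08,.12):
    f=np.radians(212)-q;b=H+.15*np.array([np.cos(f),np.cos(f)*yw,np.sin(f)])
    near=b+np.array([.026*.04,-.04,0]);print(q,b.round(4),[((proj(d,X)-[270,160]+.5)*7-.5).round(0) for X in(near,b)])
E
```

```text
t 23.8 p [ 0.509  -0.0391  0.059 ] psi 1.5967 tilt [-0.     -0.0002] F [-6.6  3.   6.3] w 0.0095
0 [ 0.5073 -0.0389  0.0655] [array([164., 554.]), array([171., 494.])]
0.04 [ 0.5042 -0.039   0.0707] [array([154., 542.]), array([162., 482.])]
0.08 [ 0.5013 -0.0391  0.0759] [array([146., 529.]), array([154., 469.])]
0.12 [ 0.4987 -0.0391  0.0813] [array([137., 516.]), array([146., 456.])]
```

View pics/side26.png

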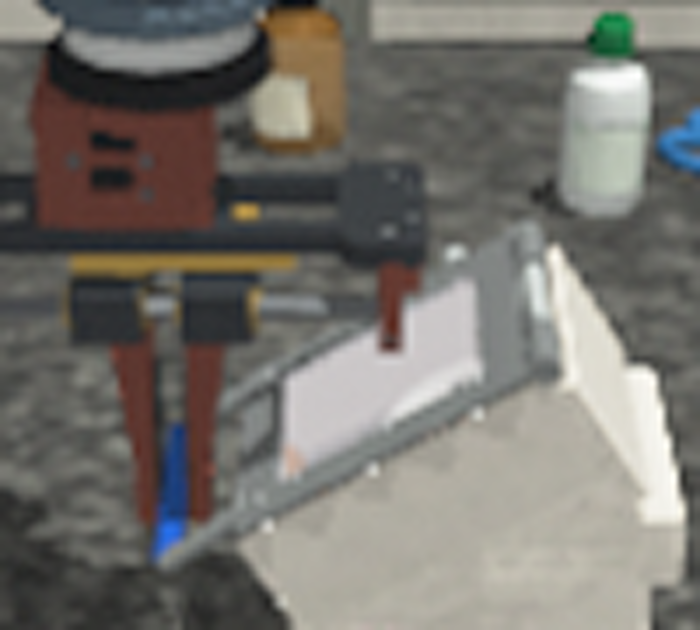

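Emit:
arm_command(motion=[[[0,0,-0.001,0],[0,0,-0.001,0],[0,0,-0.001,0]]], jaw=0.024)

```text
clock: 24.1
ee_pos: [0.5096, -0.0394, 0.0589]
orientation: [0.001, 0.698, 0.716, 0.0]
wrist_force: [0.8, 0.0, -0.1]
grip_width: 0.274
```

```bash
python3 to.py
```

```text
t 24.1 p [ 0.5096 -0.0394  0.0589] psi 1.5965 tilt [ 0.001  -0.0006] F [ 0.8  0.  -0.1] w 0.0241
```

Emit:
arm_command(motion=[[[0,0,-0.015,0],[0,0,-0.045,0],[0,0,-0.09,0],[-0.02,0,-0.12,0],[-0.05,0.01,-0.12,0]]])

```text
clock: 24.6
ee_pos: [0.5226, -0.0888, 0.1868]
orientation: [0.005, 0.697, 0.717, 0.003]
wrist_force: [0.5, 0.6, 0.3]
grip_width: 0.271
```

```bash
python3 - <<'E'
from to import *;from h import *
for n in("side","top"):
    d=ctrl.get_image(n);np.savez(n+"27.npz",**d)
    crop(d,*((270,160,100,110) if n=="side" else (320,130,90,90)),6,f"pics/{n}27.png")
to((.58,-.136,.11,1.597),(.58,-.136,.066,1.597))
E
```

```text
t 24.7 p [ 0.5217 -0.0915  0.1813] psi 1.5939 tilt [ 0.0038 -0.0023] F [-0.5  1.2 -0.5] w 0.0241
[ 0.58  -0.136  0.11   1.597] -> [-0.0456  0.057   0.0716] turn -0.0031
[ 0.58  -0.136  0.066  1.597] -> [-0.0455  0.0569  0.1156] turn -0.0031
```

View pics/side27.png

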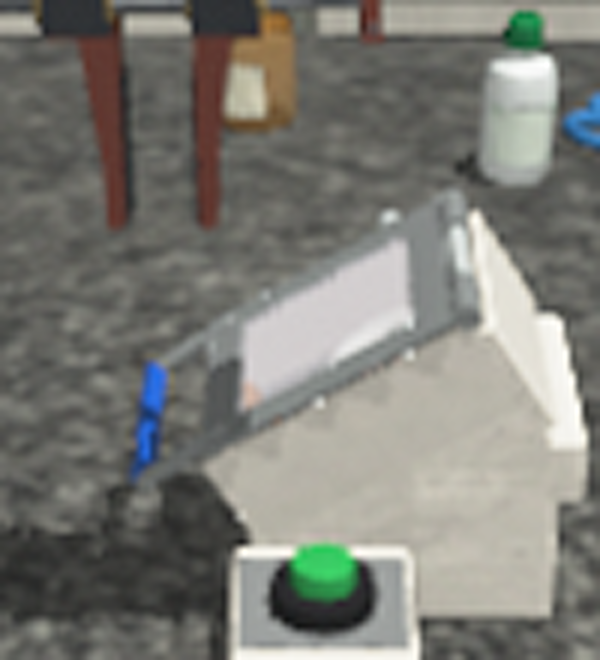

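Emit:
arm_command(motion=[[[-0.015,0.019,0.0,0],[-0.03,0.038,0.02,0],[-0.045,0.056,0.05,-0.003],[-0.0455,0.057,0.07,-0.003],[-0.0455,0.057,0.07,-0.003]]], jaw=0.0)

```text
clock: 25.2
ee_pos: [0.5768, -0.1321, 0.1045]
orientation: [-0.004, 0.697, 0.717, -0.002]
wrist_force: [-0.5, -0.3, 0.1]
grip_width: 0.006
```

Emit:
arm_command(motion=[[[0,0,0,0],[0,0,0,0]]])

```text
clock: 25.4
ee_pos: [0.5792, -0.1325, 0.111]
orientation: [0.001, 0.697, 0.717, 0.001]
wrist_force: [0.9, 1.0, 0.2]
grip_width: 0.009
```

```bash
python3 - <<'E'
from to import *;from h import *
for n in("side",):
    d=ctrl.get_image(n);np.savez(n+"28.npz",**d)
    crop(d,270,160,100,110,6,f"pics/{n}28.png")
to((.58,-.136,.066,1.597))
E
```

```text
t 25.45 p [ 0.5793 -0.1326  0.1112] psi 1.6001 tilt [ 0.0032 -0.0009] F [-0.  -0.   1.1] w 0.0004
[ 0.58  -0.136  0.066  1.597] -> [-0.0034  0.0005  0.0452] turn 0.0031
```

View pics/side28.png

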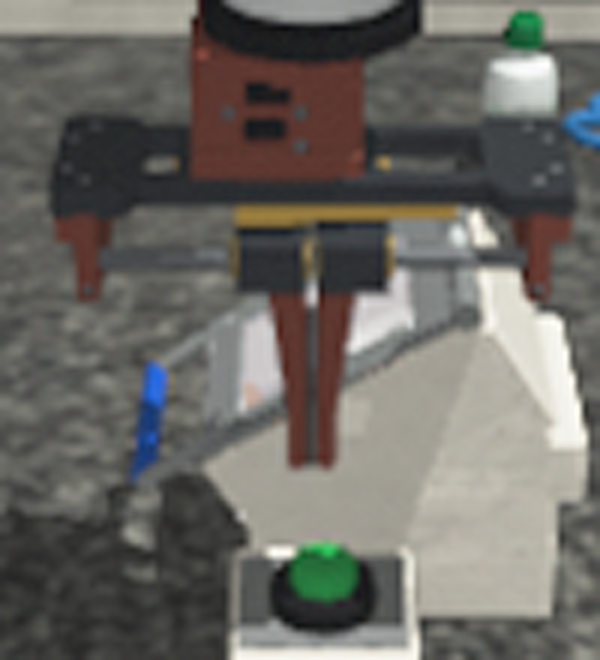

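Emit:
arm_command(motion=[[[-0.002,0.002,0.02,0.003],[-0.003,0.002,0.035,0.003],[-0.003,0.002,0.043,0.003],[-0.003,0.002,0.043,0.003],[-0.003,0.002,0.043,0.003]]])

```text
clock: 25.95
ee_pos: [0.5807, -0.1357, 0.0662]
orientation: [0.0, 0.698, 0.716, 0.0]
wrist_force: [-0.4, 0.2, 0.9]
grip_width: -0.001
```

Emit:
arm_command(motion=[[[0,0,0.003,0],[0,0,0.006,0],[0,0,0.009,0],[0,0,0.011,0],[0,0,0.011,0]]])

```text
clock: 26.45
ee_pos: [0.5813, -0.1359, 0.0563]
orientation: [0.001, 0.698, 0.716, 0.001]
wrist_force: [-0.0, -0.4, 6.0]
grip_width: 0.006
```

```bash
python3 to.py
```

```text
t 26.45 p [ 0.5813 -0.1359  0.0563] psi 1.5967 tilt [ 0.0021 -0.0005] F [-0.  -0.4  6. ] w 0.0005
```

Emit:
arm_command(motion=[[[0,0,0.002,0],[0,0,0.003,0],[0,0,0.003,0]]])

```text
clock: 26.75
ee_pos: [0.5815, -0.136, 0.056]
orientation: [0.002, 0.698, 0.716, 0.001]
wrist_force: [-7.6, 1.1, 18.6]
grip_width: 0.005
```

```bash
python3 to.py
```

```text
t 26.75 p [ 0.5815 -0.136   0.056 ] psi 1.5968 tilt [ 0.0033 -0.0011] F [-7.6  1.1 18.6] w 0.0005
```

Button bottomed out at 18.6 N. Retracting and making the final checks.

Emit:
arm_command(motion=[[[0,0,-0.01,0],[0,0,-0.03,0],[0,0,-0.07,0],[0,-0.03,-0.12,0],[-0.03,-0.06,-0.15,0]]])

```text
clock: 27.25
ee_pos: [0.5266, -0.1609, 0.1985]
orientation: [0.0, 0.697, 0.718, 0.001]
wrist_force: [0.4, -0.6, 1.0]
grip_width: 0.009
```

Emit:
arm_command(motion=[[[-0.03,-0.03,0,0],[-0.06,-0.07,0,0],[-0.1,-0.1,0,0],[-0.12,-0.12,0,0],[-0.12,-0.12,0,0]]])

```text
clock: 27.75
ee_pos: [0.4073, -0.288, 0.196]
orientation: [-0.0, 0.7, 0.715, -0.001]
wrist_force: [-0.2, -0.5, 0.5]
grip_width: 0.007
```

```bash
python3 - <<'E'
from to import *;from h import *
for n in("side","top"):
    d=ctrl.get_image(n);np.savez(n+"29.npz",**d)
    crop(d,*((270,160,100,110) if n=="side" else (320,130,90,90)),6,f"pics/{n}29.png")
    cv2.imwrite(f"pics/{n}29f.png",d["frame"][:,:,::-1])
to()
E
```

```text
t 27.85 p [ 0.4094 -0.2858  0.196 ] psi 1.5951 tilt [0.     0.0007] F [-0.1 -0.1 -0.7] w 0.0003
```

View pics/side29.png

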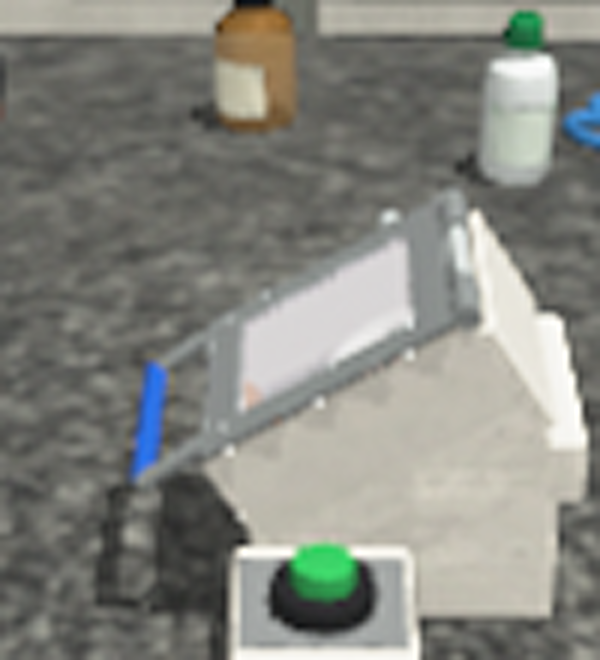

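View pics/top29f.png

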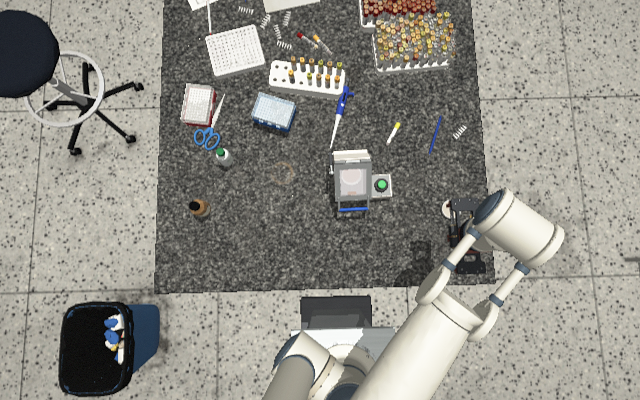

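View pics/top29.png

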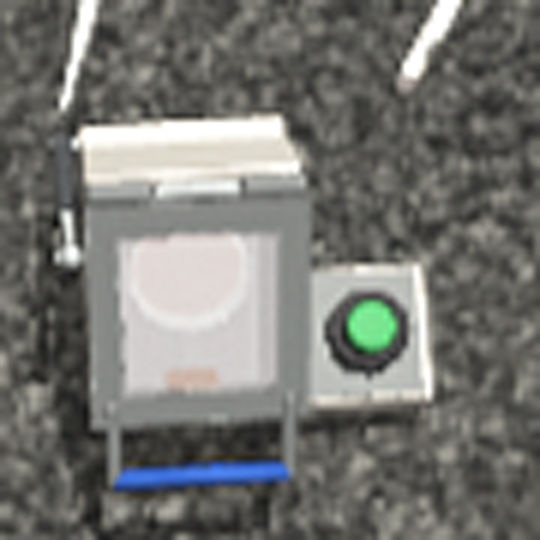

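```bash
python3 - <<'E'
from h import *
t=ld("top29.npz");s=ld("side29.npz")
print("bar top",ray(t,320+200.5/6-.5,130+473.5/6-.5,.069).round(4),"depth",cloud(t)[208:211,350:356].reshape(-1,3).mean(0).round(4))
P=cloud(s);f=s["frame"].astype(int);m=(f[...,2]>150)&(f[...,0]<90)&(P[...,0]<.53)&(P[...,0]>.45)&(abs(P[...,1]+.04)<.06);print("bar side depth",P[m].mean(0).round(4),m.sum())
# cover pane slope from side depth
X=P[195:225,310:338].reshape(-1,3);A=np.c_[X[:,:2],np.ones(len(X))];k=np.linalg.lstsq(A,X[:,2],rcond=None)[0];print("cover slope deg",np.degrees(np.arctan(k[0])),(X[:,2]-A@k).std())
# bystanders: before/after diff
a,b=ld("side0.npz")["frame"].astype(int),s["frame"].astype(int)
for n,(u,v,w,h) in dict(brown=(303,150,20,34),white=(347,158,18,34),tan=(260,330,40,34)).items(): print(n,abs(a[v:v+h,u:u+w]-b[v:v+h,u:u+w]).mean())
E
```

```text
bar top [ 0.509  -0.0382  0.069 ] depth [ 0.5079 -0.0373  0.0639]
bar side depth [ 0.5092 -0.0397  0.0691] 60
cover slope deg 19.857619199278265 0.014822546491519055
brown 1.7210784313725491
white 6.877995642701525
tan 1.9330882352941177
```

```bash
python3 -c "
from workcell import ctrl
print(ctrl.get_state()['qd'].round(3)); print(ctrl.job_done())"
```

```text
[ 0.035  0.008 -0.005  0.005  0.002  0.002]
the job is handed in; nothing more can be done
None
```

The whole sequence was carried out and the job was handed in at about 28 s on the robot clock, well under the 72 s limit. `job_done` gives no verdict, so what follows rests on my own checks.

**What I did**
- **Dish:** I set the pink dish into the carrier's ring while the carrier lay on the worktop.
- **Carrier:** I lifted carrier and dish by the fin, gripped across its width. In the bed I rested the upper edge on the slope and let the carrier pivot flat as the fin end came down. On the first try the fin end caught, apparently on the lower rim (25 N). I eased the carrier about 5 mm up-slope and it dropped in.
- **Cover:** I guided it down by the blue bar at no more than about 0.7 rad/s until it stopped, then released it.
- **Button:** I pressed it until it bottomed at about 18 N, then drew the arm clear.

**Last checks**
- **Dish pitch:** With the cover still open, the dish measured 31–32.5° against the bed's 32°. The carrier was about 3 mm from the pocket centre.
- **Cover:** The bar's position (about 0.508, -0.038, 0.067) matches fully closed. The dish is visible in the ring through the pane, and the button is up.
- **Bystanders:** The bottles look unmoved. The tan dish is also unchanged in the side view, though the arm partly hid it from above.
- **Failed check:** The direct depth fit of the cover's slope gave 20°, but with 15 mm scatter, so I disregarded it and judged by the bar position and the pictures.

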